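# Load and lock the gem stands into the security rail

### The job

Load and lock the display: draw the brass stop clip sideways off its rod at the mouth of the security rail and lay it aside, then slide every gem stand upright into the rail from its open end, foot under the two lips, far enough in that it stands behind the place where the stop clip goes. Then slide the clip back sideways, gap first, onto the headed rod so that it lies flat on the lips and bars the slot squarely. Leave the palm stones, loupe and marker where they are.

Things in the scene. Friction and masses are not known exactly. Their poses are not given: they have to be found in the camera images.
- rail: Fixed aluminium T-slot rail, 312 x 74 x 22 mm high. Origin on the table; x runs along the slot from the mouth to the closed end, y across, z up. Floor 5 thick, x=-145 to 167. From x=-90 on: channel 46 wide between walls under two lips (undersides 18, tops 22 above the table) that leave a slot 18 wide; end wall at x=161. Nothing is above the lips but rod and keeper block at the mouth.
- rail_mouth (a point): Start of the channel under the lips, on the slot's middle line at rail x=-90, on the floor plate's top (5 above the table). Before it (x=-145 to -90) the floor plate is an open apron on which two low guides, 14 above the table, funnel to the channel. At least 150 of bare table lies beyond the apron. Axes as the rail's.
- rail_rod (a point): On the axis of the upright rod at rail x=-78, y=30, 26 above the table = level with the middle of a clip lying on the lips. Rod 8 mm in diameter from the lip's top (22) up to a flat head 18 in diameter, 36 to 40 above the table: the 8 thick clip gets on only from the side, under the head.
- rail_keeper (a point): Top of a small keeper block on the other lip, rail x=-94 to -88, y=-35 to -25, top 28 above the table. The fitted clip's bar, 12 wide and centred on x=-78, lies along y just inside it (4 mm free).
- stand_a_mid (a point): Loose gem stand (3 to 5 alike are present), 72 mm tall, about 130 g. Point on its axis half-way up, 36 above the underside; z up the stem. Foot disc 40 in diameter, 8 thick; stem 10; on top, fixed, a round black gem jar 33 in diameter, 50 to 72 above the underside: grip across the jar, middle 25 above this point. In the channel the foot has 5 to spare in height, 3 each side.
- stand_b_mid (a point): Loose gem stand (3 to 5 alike are present), 72 mm tall, about 130 g. Point on its axis half-way up, 36 above the underside; z up the stem. Foot disc 40 in diameter, 8 thick; stem 10; on top, fixed, a round black gem jar 33 in diameter, 50 to 72 above the underside: grip across the jar, middle 25 above this point. In the channel the foot has 5 to spare in height, 3 each side.
- stand_c_mid (a point): Loose gem stand (3 to 5 alike are present), 72 mm tall, about 130 g. Point on its axis half-way up, 36 above the underside; z up the stem. Foot disc 40 in diameter, 8 thick; stem 10; on top, fixed, a round black gem jar 33 in diameter, 50 to 72 above the underside: grip across the jar, middle 25 above this point. In the channel the foot has 5 to spare in height, 3 each side.
- stand_d_mid (a point): Loose gem stand (3 to 5 alike are present), 72 mm tall, about 130 g. Point on its axis half-way up, 36 above the underside; z up the stem. Foot disc 40 in diameter, 8 thick; stem 10; on top, fixed, a round black gem jar 33 in diameter, 50 to 72 above the underside: grip across the jar, middle 25 above this point. In the channel the foot has 5 to spare in height, 3 each side.
- stand_e_mid (a point): Loose gem stand (3 to 5 alike are present), 72 mm tall, about 130 g. Point on its axis half-way up, 36 above the underside; z up the stem. Foot disc 40 in diameter, 8 thick; stem 10; on top, fixed, a round black gem jar 33 in diameter, 50 to 72 above the underside: grip across the jar, middle 25 above this point. In the channel the foot has 5 to spare in height, 3 each side.
- clip_fin (a point): Loose brass stop clip, about 70 g, fitted on the rod at the start. Point in its upright grip fin, 24 above the underside; fin 18 along x, 8 thick along y, from the bar's top (8) to 40 above the underside. y points along the bar to the C jaw, whose centre lies 44 along +y; z up. Bar 12 wide, 8 thick, from the jaw to 72 behind the jaw's centre. Fitted, the clip's y is the rail's y.
- clip_c (a point): Centre of the clip's C jaw, 4 above its underside. The C is 26 across outside, 16 inside, and its gap, about 11 clear, faces the clip's +y.
- palm_stone1: Polished palm stone, 48 x 48 x 20, bystander; origin under its centre.
- palm_stone3: Polished palm stone, 46 x 33 x 21, bystander; origin under its centre.
- loupe: Folding loupe, 25 x 45 x 14, bystander; origin under its centre.
- marker_a: Marker pen, 135 long, 17 thick, bystander; origin under its centre.

How it is judged:
By the outcome, as a careful person would: the job done as asked, in the order asked, and still so for the second after the job is handed in, with the robot touching nothing.
Of stand_a, stand_b, stand_c, stand_d, stand_e only 3 to 5 are there at a start; the rules pass over those that are not, and their reading is None.
At some moment in a run one of stand_a, stand_b, stand_c, stand_d, stand_e, clip may be knocked a few centimetres aside while the robot is not near it.
It also fails if it takes over 210 s, if anything falls off the work surface, if the arm or the gripper's body presses on something with over 40 N, if the wrist force passes 120 N, or if a joint passes its speed limit or range.

### The arm

A 6-joint arm with a two-finger parallel gripper is mounted at the origin on a cart in front of the work surface, level with it; the furniture and walls round the work are solid. World frame = base frame: x ahead of the robot, y to its left, z up, the work surface at z = 0. Lengths are in m, angles in degrees, forces in N, time in s.
With the tool pointing down it reaches from about 0.4 to 0.825 m from the base axis. Payload 7 kg.
Tool frame: the origin (TCP) lies between the finger pads; the fingertips stand 19 mm ahead of it and the grasp point (between the pads) is the TCP; z points along the fingers, y is the line along which they close (so a half turn about z gives the same grasp; the last joint's range is limited). The gripper opens to 88 mm and grips with 3 to 60 N. Pads are 19 mm wide; open, the fingers measure 130 mm over their backs; the gripper's body (78 mm by 193 mm) begins 47 mm behind the grasp point.
Start: joints at [93.627, 20.546, 0.682, 0, -70.136, -16.507], TCP at [0.15, 0.658, 0.246] pointing down, gripper open.
Joint ranges: [-176.03, 176.03], [-82.01, 121.73], [-58.28, 71.71], [-173.87, 95.51], [-174.79, -0.11], [-173.66, 173.66]. Speed limits (degrees/s): [136.94, 136.94, 172.46, 180, 180, 180].

### API

Orientations are given as [roll, pitch, yaw] about the fixed x, y, z axes, in that order (R = Rz(yaw) Ry(pitch) Rx(roll)).
In Python, from plant import get_obs, snapshot, close_job, spot_in, spot_point gives the robot as it stands.
- The arm moves only by the tool play_rows, never from a script. Its argument "plan" is a list of rows, each a list of 6 numbers: the shift along the tool's x, y, z in cm, then the turn, a rotation vector about the tool's x, y, z in degrees. A call has 1 to 20 rows; each row shifts and turns the commanded pose from where the row before left it, along the tool's axes as they then stand; what a row does not reach is not made up. A row lasts 1/12 s, in which the tool goes at most 41.7 mm and 7.16 degrees, less where a joint would pass 70% of its speed; a pose out of reach is approached as far as the arm can. A call is refused whole if a number of a shift passes 4.17 or a number of a turn 7.16, either way. A call with a gripper value outside its range is refused whole. "grip" is the finger opening in cm, from 0 to 8.76, set as the call begins (left out, the last holds). The fingers move at their own pace and stop on an object; the grip force is fixed at half the most. Time passes only in rows, so rows that do not move let the fingers close. It gives the time, the measured TCP pose, the force, the opening and the grip force at its end, in the units of the state.
- get_obs(): the state, without advancing time (a new reading comes with each control period).
- snapshot(name): name is "scene" or "top" or "wrist"; returns a dict with "frame" (400x640x3 uint8, red, green, blue), "fx", "fy", "cx", "cy" (pixels), "k1" (the pictures are not rectified: a ray, as slopes to the right and down, at radius r is drawn at 1 + k1 r^2 times it, then the intrinsics apply), "position" and "attitude" of the camera in the world. Camera axes: x right, y down, z forward; pixel columns grow to the right and rows downward; lengths in m; the calibration is good to about 2 mm. A picture is of the moment at which its call begins. There is no depth.
- close_job(): hands the job in; it is judged then, once.
Trained networks look in the newest picture that a camera, given by its name, has taken for a name from the list of things; names that differ only in an ending like _2 or _b are one class to them, and where a whole thing is asked for, a point or a joint stands for the part that bears it (a point fixed in the world has none). Each returns a list of dicts, best first, with "score" (0 to 1); they miss things now and then, are a little off and sometimes report something else, mostly with a low value. They report only what shows in the picture. A call takes as long as a camera call.
- spot_in(camera, thing): "position" ([x, y, z] in m, in world coordinates, good to about 4 mm: the middle of the surface that is visible of it).
- spot_point(camera, thing): "position" ([x, y, z] in m, in world coordinates, good to about 4 mm: a listed point, or the origin of a listed thing).
The state is a dict: "clock": time; "joint_pos": joint angles; "qvel": joint speeds; "tau": joint torques, N m; "tool_pos": TCP position; "orientation": TCP orientation; "force": force on the tool from outside, world axes, zero at the start; "moment": the same for the moment, N m; "opening": finger opening in m; "gripper_force": force on a finger pad.
Only numpy, scipy, OpenCV 4.12 (cv2) and the standard library are available. Lean on these libraries where they do the work, as an engineer would, in place of code of your own. Each camera call takes 0.05 s, during which the arm holds its last target. There are 200 camera calls.

## Working session

There is one attempt and no reset: what is moved stays moved. The work goes in short steps, Python scripts to look and compute and a tool call to move; the robot and the scene stay as the last step left them, time stands still between calls to the robot, and variables do not carry over. Pictures are saved under pics/ and viewed, at most 14 in all, crops included, and the job is handed in when it is done.

Besides the shell and the picture viewer there is one more tool, called after ">>>" by a JSON object that holds its "method" and its "body". play_rows: Moves the arm, as the interface text tells. Its arguments: {"type":"object","properties":{"plan":{"type":"array","items":{"type":"array","items":{"type":"number"}}},"grip":{"type":"number"}},"required":["plan"]}

```bash
mkdir -p pics; ls; python3 - <<'E'
from plant import *
import cv2
for c in ("scene","top"):
    s=snapshot(c); cv2.imwrite(f"pics/{c}0.png",s["frame"][:,:,::-1])
    print(c,s["position"],s["attitude"],s["fx"],s["cx"],s["cy"],s["k1"])
    for t in ("rail","rail_mouth","rail_rod","rail_keeper","stand_a_mid","clip_fin","clip_c","palm_stone1","palm_stone3","loupe","marker_a"):
        print(t,[(round(d["score"],2),[round(float(v),3) for v in d["position"]]) for d in spot_point(c,t)])
print(get_obs())
E
```

```text
pics
scene [-0.14134085 -0.44771044  0.48934073] [-119.25666547   -1.40624625  -60.20123728] 372.32884075652237 318.67242445582565 194.06030628346932 -0.0016693099473945752
rail [(0.65, [0.604, -0.008, -0.005])]
rail_mouth [(0.66, [0.631, 0.082, 0.005]), (0.58, [0.606, -0.005, -0.005]), (0.49, [0.425, 0.255, 0.04])]
rail_rod [(0.7, [0.654, 0.065, 0.022])]
rail_keeper [(0.88, [0.599, 0.088, 0.03]), (0.26, [0.655, 0.064, 0.025]), (0.23, [0.752, -0.149, -0.003])]
stand_a_mid [(0.54, [0.44, 0.006, 0.034])]
clip_fin [(0.74, [0.611, 0.079, 0.048])]
clip_c [(0.52, [0.654, 0.064, 0.025])]
palm_stone1 [(0.67, [0.544, -0.416, -0.001]), (0.65, [0.759, -0.263, -0.003]), (0.43, [0.752, -0.147, -0.002]), (0.37, [0.655, 0.066, 0.025])]
palm_stone3 [(0.67, [0.544, -0.416, -0.001]), (0.65, [0.759, -0.263, -0.003]), (0.43, [0.752, -0.147, -0.002]), (0.37, [0.655, 0.066, 0.025])]
loupe [(0.71, [0.546, -0.418, 0.001])]
marker_a [(0.81, [0.262, -0.321, -0.001])]
top [ 0.42820872 -0.06512007  1.40510691] [-176.64909062    0.44455113  -90.69045648] 431.949590986948 311.5139459697911 193.92218946518764 -0.0
[... 672 characters left out ...]
5, [0.606, -0.007, 0.004])]
{'clock': 1.2, 'joint_pos': array([ 9.36267130e+01,  2.05463674e+01,  6.79890865e-01, -1.12034959e-03,
       -7.01372424e+01, -1.65072349e+01]), 'qvel': array([-0.0171015 , -0.03079332,  0.02505942, -0.00105044,  0.02462212,
       -0.07146241]), 'tau': array([ 1.44120004e-03, -5.82390940e+01,  2.93297839e+01,  7.00236216e+00,
        1.25595572e-02, -2.41600054e-05]), 'tool_pos': array([0.15047482, 0.65796204, 0.2455419 ]), 'orientation': array([ 1.79996135e+02, -4.64312357e-05, -1.28809026e+01]), 'force': array([ 0.05313134, -0.21538628, -0.02131907]), 'moment': array([-0.01822017, -0.05375884, -0.01370708]), 'gripper_force': 0.0, 'opening': 0.0877266800383063}
```

View pics/scene0.png

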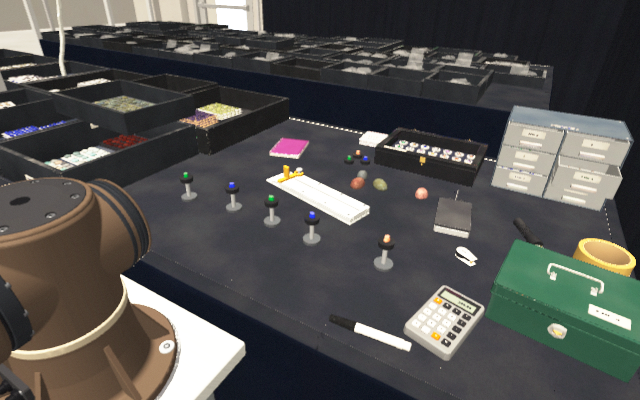

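View pics/top0.png

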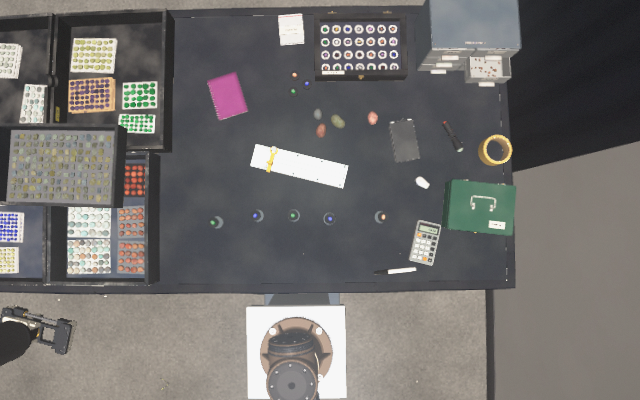

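The views show a white rail with the clip at its left (+y) end: in the top picture it runs from (253,157) to (348,175). Five stands are in a row at top pixels (216,222), (257,216), (294,216), (330,219) and (380,217). I'll turn the tool to the rail's direction first.

>>> {"method": "play_rows", "body": {"plan": [[0,0,0,0,0,7.1],[0,0,0,0,0,7.1],[0,0,0,0,0,7.1],[0,0,0,0,0,7.1],[0,0,0,0,0,7.1],[0,0,0,0,0,7.1],[0,0,0,0,0,7.1],[0,0,0,0,0,7.1],[0,0,0,0,0,7.1],[0,0,0,0,0,7.1],[0,0,0,0,0,7.1],[0,0,0,0,0,7.1],[0,0,0,0,0,7.1],[0,0,0,0,0,0]]}}

```text
clock: 2.37
tool_pos: [0.1505, 0.658, 0.2455]
orientation: [180.0, -0.0, -105.5]
force: [-0.7, 0.2, 0.4]
opening: 0.0876
gripper_force: 0.0
```

```bash
cat > h.py <<'E'
from plant import *
import numpy as np, cv2, sys
from scipy.spatial.transform import Rotation as Ro
def px2ray(s,uv):
    uv=np.atleast_2d(np.float64(uv)); d=np.c_[(uv[:,0]-s["cx"])/s["fx"],(uv[:,1]-s["cy"])/s["fy"]]
    p=d.copy()
    for _ in range(20): p=d/(1+s["k1"]*(p**2).sum(1,keepdims=True))
    R=Ro.from_euler("xyz",s["attitude"],degrees=True).as_matrix()
    return np.array(s["position"]),np.c_[p,np.ones(len(p))]@R.T
def topx(s,P):
    R=Ro.from_euler("xyz",s["attitude"],degrees=True).as_matrix()
    q=(np.atleast_2d(P)-s["position"])@R; p=q[:,:2]/q[:,2:]
    p=p*(1+s["k1"]*(p**2).sum(1,keepdims=True))
    return p*[s["fx"],s["fy"]]+[s["cx"],s["cy"]]
def at_z(s,uv,z):
    o,r=px2ray(s,uv); return o+r*((z-o[2])/r[:,2:])
def go(target):  # tool-axes shift in cm to world target
    o=get_obs(); R=Ro.from_euler("xyz",o["orientation"],degrees=True).as_matrix()
    return np.round(R.T@(np.array(target)-o["tool_pos"])*100,2)
E
python3 - <<'E'
from h import *
o=get_obs(); print(o["tool_pos"],o["orientation"],o["joint_pos"].round(1),go([.60,.06,.25]))
s=snapshot("top"); f=s["frame"]
# gems: saturated pixels near stands
hsv=cv2.cvtColor(f,cv2.COLOR_RGB2HSV)
for (u,v) in [(216,222),(257,216),(294,216),(330,219),(380,217)]:
    w=hsv[v-14:v+14,u-14:u+14]; m=((w[...,1]>110)&(w[...,2]>70)).astype(float); yy,xx=np.nonzero(m)
    c=[xx.mean()+u-14,yy.mean()+v-14]; print(len(xx),np.round(c,1),at_z(s,c,.075).round(4))
g=cv2.cvtColor(f,cv2.COLOR_RGB2GRAY); m=(g>170).astype(np.uint8); m[:140]=0;m[192:]=0;m[:,:245]=0;m[:,355:]=0
n,l,st,ce=cv2.connectedComponentsWithStats(m); k=1+np.argmax(st[1:,4]); 
r=cv2.minAreaRect(np.argwhere(l==k)[:,::-1].astype(np.float32)); print(r); print(at_z(s,cv2.boxPoints(r),.022).round(4))
E
```

```text
[0.15045077 0.65798871 0.24553916] [ 1.79997376e+02 -1.49900820e-03 -1.05511986e+02] [  93.6   20.5    0.7   -0.   -70.1 -109.1] [ 45.6  -59.31  -0.45]
1 [214. 223.] [[0.4199 0.2468 0.075 ]]
9 [255.1 215.1] [[0.4429 0.119  0.075 ]]
0 [nan nan] [[nan nan nan]]
6 [329.5 218.3] [[ 0.4303 -0.1101  0.075 ]]
0 [nan nan] [[nan nan nan]]
((298.70587158203125, 165.67648315429688), (95.80156707763672, 26.19384765625), 14.03624439239502)
[[ 0.5997  0.1453  0.022 ]
 [ 0.6823  0.1244  0.022 ]
 [ 0.6025 -0.1752  0.022 ]
 [ 0.5207 -0.1533  0.022 ]]<stdin>:8: RuntimeWarning: Mean of empty slice.
  ret = ret.dtype.type(ret / rcount)
```

>>> {"method": "play_rows", "body": {"plan": [[2.4,-3.12,0,0,0,0],[2.4,-3.12,0,0,0,0],[2.4,-3.12,0,0,0,0],[2.4,-3.12,0,0,0,0],[2.4,-3.12,0,0,0,0],[2.4,-3.12,0,0,0,0],[2.4,-3.12,0,0,0,0],[2.4,-3.12,0,0,0,0],[2.4,-3.12,0,0,0,0],[2.4,-3.12,0,0,0,0],[2.4,-3.12,0,0,0,0],[2.4,-3.12,0,0,0,0],[2.4,-3.12,0,0,0,0],[2.4,-3.12,0,0,0,0],[2.4,-3.12,0,0,0,0],[2.4,-3.12,0,0,0,0],[2.4,-3.12,0,0,0,0],[2.4,-3.12,0,0,0,0],[2.4,-3.12,0,0,0,0],[0,0,0,0,0,0]]}}

```text
clock: 4.08
tool_pos: [0.606, 0.0578, 0.245]
orientation: [-180.0, -0.1, -105.1]
force: [0.3, 0.5, 0.7]
opening: 0.0874
gripper_force: 0.0
```

```bash
python3 - <<'E'
from h import *
o=get_obs(); print(o["tool_pos"],o["orientation"],o["joint_pos"].round(1))
s=snapshot("wrist"); cv2.imwrite("pics/w1.png",s["frame"][:,:,::-1])
print(s["position"],s["attitude"],s["fx"],s["k1"])
for t in ("rail","rail_mouth","rail_rod","rail_keeper","clip_fin","clip_c"):
    print(t,[(round(d["score"],2),[round(float(v),4) for v in d["position"]]) for d in spot_point("wrist",t)])
E
```

```text
[0.60601466 0.05781527 0.24495075] [-1.79984609e+02 -8.59130919e-02 -1.05121000e+02] [ 23.9  14.4  -8.1   0.1 -67.5 -39. ]
[ 0.5870381  -0.0124402   0.38435016] [ 1.64371518e+02 -5.86986458e-04  1.64844637e+02] 277.0140788496457 -0.04253368529965554
rail [(0.93, [0.6071, -0.004, 0.0019])]
rail_mouth [(0.7, [0.441, 0.0003, 0.0403]), (0.55, [0.6296, 0.0807, 0.0057])]
rail_rod [(0.67, [0.6559, 0.0633, 0.0232])]
rail_keeper [(0.59, [0.5994, 0.086, 0.0325]), (0.29, [0.6069, -0.0038, -0.0009])]
clip_fin [(0.97, [0.6073, 0.0758, 0.044])]
clip_c [(0.83, [0.6518, 0.0634, 0.0255])]
```

View pics/w1.png

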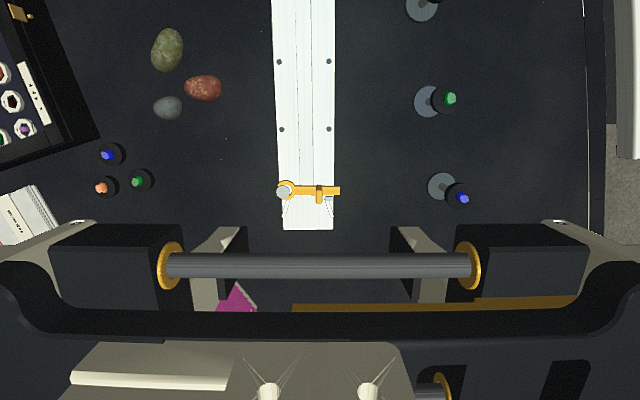

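The wrist picture shows the rail from (272..340, 0) down to the apron edge at row 230. The clip's jaw is on the rod at (285,190), the fin is at (319,194) and the bar ends at (340,190). I'll fit the rail pose from its edges.

```bash
cat >> h.py <<'E'
def subedge(line,i,rising=True):
    pass
def railfit(s,rows,cols,approw):
    g=cv2.GaussianBlur(cv2.cvtColor(s["frame"],cv2.COLOR_RGB2GRAY),(0,0),1).astype(float)
    L,Rr=[],[]
    for v in rows:
        d=np.diff(g[v,cols[0]:cols[1]]); 
        for a,arr,out in ((d,1,L),(d,-1,Rr)):
            e=np.clip(d*arr,0,None); k=e.argmax() ; w=e[max(k-2,0):k+3]; out.append([cols[0]+max(k-2,0)+(w*np.arange(len(w))).sum()/w.sum()+.5,v])
    return np.array(L),np.array(Rr)
E
python3 - <<'E'
from h import *
s=snapshot("wrist")
L,R=railfit(s,range(5,165,4),(255,365),0)
def line(P):
    W=at_z(s,P,.022)[:,:2]; vx,vy,x,y=cv2.fitLine(W.astype(np.float32),cv2.DIST_HUBER,0,.001,.001).ravel()
    r=(W-[x,y])@[-vy,vx]; return np.array([vx,vy]),np.array([x,y]),np.abs(r).max()
for P in (L,R):
    d,p,r=line(P); d=d if d[1]<0 else -d; print("ang",np.degrees(np.arctan2(d[1],d[0])),p,r)
dL,pL,_=line(L);dR,pR,_=line(R)
d=dL*np.sign(-dL[1])+dR*np.sign(-dR[1]); d/=np.linalg.norm(d); n=np.array([-d[1],d[0]])
print("width",(pL-pR)@n, "centre offset n", ((pL+pR)/2)@n, "yaw",np.degrees(np.arctan2(d[1],d[0])))
# slot edges, apron bottom edge
g=cv2.cvtColor(s["frame"],cv2.COLOR_RGB2GRAY); print(g[150,262:350]); print(g[80,262:350]); print(g[222:238,306])
E
```

```text
ang -104.51069 [ 0.6264333  -0.07494488] 0.0003362412091623168
ang -104.51691 [ 0.55892515 -0.04207427] 0.00020303885687715495
width 0.073591605 centre offset n 0.58842856 yaw -104.513794
[ 54  50  52  51  56  57  52  54  57  50  45  36 193 255 250 246 245 248
 245 244 246 247 244 243 242 247 245 246 245 240 244 246 246 209 242 242
 239 242 241 239 242 244 243 241 240 241 240 200 250 249 248 247 249 247
 245 245 248 246 245 243 248 245 245 246 242 243 248 253 253  33  53  66
  60  61  62  56  63  60  55  61  59  60  59  55  57  59  60  57]
[ 50  52  53  54  46  53  50  45  43 247 252 246 246 245 244 243 245 245
 244 245 245 242 245 242 242 245 243 241 242 246 249 212 245 245 246 246
 247 243 243 243 245 247 245 244 246 252 194 250 246 245 247 246 243 246
 245 244 247 245 246 243 245 242 244 244 242 241 245 253 255  34  47  57
  53  58  53  54  55  60  56  58  52  52  52  53  54  53  56  50]
[242 244 251 255  55  44  57  57  59  61  50  57  53  55  59  56]
```

```bash
python3 - <<'E'
from h import *
s=snapshot("wrist"); d=np.array([-.2506,-.9681]); n=np.array([.9681,-.2506])
A=at_z(s,[[306,226.0]],.005)[0,:2]; print("apron d",A@d+.145)
for P in ([.655,.065],[.657,.066],[.6559,.0633]): print("rod",np.array(P)@d+.078,np.array(P)@n-.030)
for P in ([.599,.088],[.601,.092],[.5994,.086]): print("keep",np.array(P)@d+.091,np.array(P)@n+.030)
for P in ([.611,.079],[.614,.074],[.6073,.0758]): print("fin",np.array(P)@d+.078,np.array(P)@n+.014)
for P in ([.604,-.008],[.605,-.002],[.6071,-.004]): print("rail",np.array(P)@d,np.array(P)@n)
# fin pixels (top at z=.062): bounding of yellow
h=cv2.cvtColor(s["frame"],cv2.COLOR_RGB2HSV); m=((h[...,0]>15)&(h[...,0]<32)&(h[...,1]>120)&(h[...,2]>90)); m[:,:270]=0;m[:,345:]=0;m[:175]=0;m[207:]=0
for v in range(178,206,2): x=np.nonzero(m[v])[0]; print(v,(x.min(),x.max(),len(x)) if len(x) else None)
cv2.imwrite("pics/w1c.png",cv2.resize(s["frame"][165:240,260:360,::-1],None,fx=6,fy=6,interpolation=cv2.INTER_CUBIC))
E
```

```text
apron d -0.14703045027911624
rod -0.14906950000000002 0.5878165
rod -0.15053879999999997 0.5895021
rod -0.14764927 0.58911381
keep -0.14430219999999996 0.5878391
keep -0.14867579999999997 0.5887728999999999
keep -0.14246624 0.58872754
fin -0.15159649999999997 0.5857117000000001
fin -0.14750779999999997 0.589869
fin -0.14757135999999998 0.58293165
rail -0.14361759999999998 0.5867372
rail -0.1496768 0.5862016999999999
rail -0.14826686 0.5887359099999999
178 (np.int64(276), np.int64(288), 13)
180 (np.int64(274), np.int64(289), 12)
182 (np.int64(287), np.int64(336), 50)
184 (np.int64(288), np.int64(336), 49)
186 (np.int64(289), np.int64(336), 48)
188 (np.int64(288), np.int64(336), 49)
190 (np.int64(286), np.int64(336), 46)
192 (np.int64(284), np.int64(317), 12)
194 (np.int64(278), np.int64(317), 14)
196 (np.int64(312), np.int64(317), 6)
198 (np.int64(312), np.int64(317), 6)
200 None
202 None
204 None
```

View pics/w1c.png

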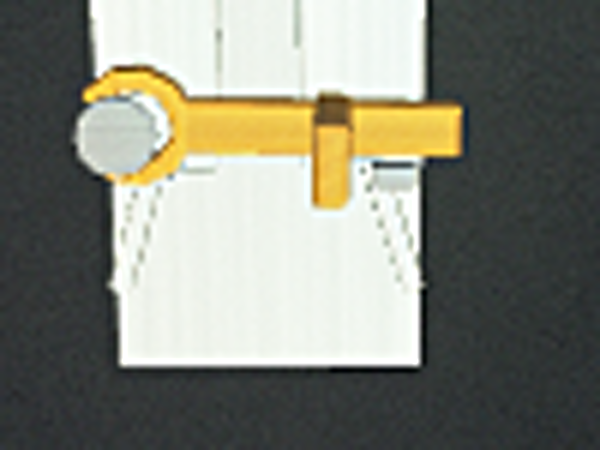

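```bash
cat >> h.py <<'E'
D=np.array([-.2506,-.9681]); N=np.array([.9681,-.2506]); OD,ON=-.1475,.588
def rail2w(x,y,z): p=D*(OD+x)+N*(ON+y); return [p[0],p[1],z]
def w2rail(P): P=np.asarray(P); return np.array([P[:2]@D-OD,P[:2]@N-ON,P[2]])
E
python3 - <<'E'
from h import *
s=snapshot("wrist")
for uv,z in (((315.3,198),.062),((337.2,187),.030),((337.2,191),.030),((337.2,182),.030),((285,187.5),.040)): print(uv,w2rail(at_z(s,[uv],z)[0]).round(4))
print(w2rail(get_obs()["tool_pos"]),go(rail2w(-.078,-.014,.056)))
E
```

```text
(315.3, 198) [-0.0853 -0.0163  0.062 ]
(337.2, 187) [-0.0797 -0.045   0.03  ]
(337.2, 191) [-0.0852 -0.045   0.03  ]
(337.2, 182) [-0.073  -0.0449  0.03  ]
(285, 187.5) [-0.0772  0.0227  0.04  ]
[-0.0651614  -0.02028168  0.24592404] [-1.28 -0.61 18.99]
```

>>> {"method": "play_rows", "body": {"plan": [[-0.46,-0.13,0,0,0,-0.6],[-0.46,-0.13,0,0,0,0],[-0.46,-0.12,0,0,0,0],[0,0,3.0,0,0,0],[0,0,3.0,0,0,0],[0,0,3.0,0,0,0],[0,0,3.0,0,0,0],[0,0,0,0,0,0],[0,0,0,0,0,0]], "grip": 2.2}}

```text
clock: 5.33
tool_pos: [0.6098, 0.0749, 0.1245]
orientation: [179.8, -0.1, -104.6]
force: [0.7, -0.5, -0.1]
opening: 0.0335
gripper_force: 0.0
```

```bash
python3 - <<'E'
from h import *
o=get_obs(); print(w2rail(o["tool_pos"]),o["orientation"],go(rail2w(-.079,-.0165,.054)))
s=snapshot("wrist"); cv2.imwrite("pics/w2.png",s["frame"][:,:,::-1])
E
```

```text
[-0.0778681  -0.01638307  0.12451166] [ 1.79849503e+02 -1.44945915e-01 -1.04557231e+02] [-0.13 -0.01  7.05]
```

View pics/w2.png

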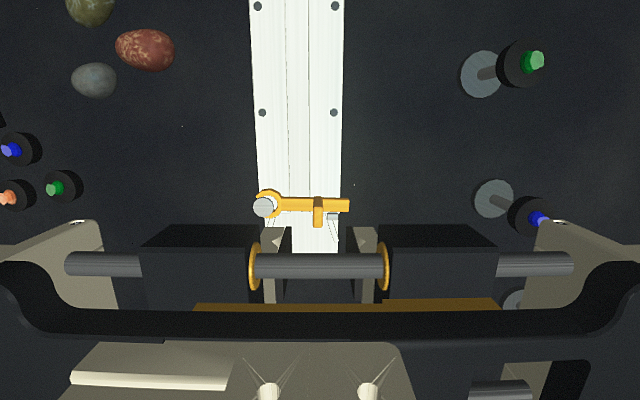

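The picture shows the fin (318,210) midway between the fingers (about 280 and 362), so the alignment is good. Next: descend, grip, and draw sideways.

>>> {"method": "play_rows", "body": {"plan": [[-0.1,0,0,0,0,0],[0,0,0,0,0,0],[0,0,2.0,0,0,0],[0,0,2.0,0,0,0],[0,0,1.5,0,0,0],[0,0,1.0,0,0,0],[0,0,0.55,0,0,0],[0,0,0,0,0,0]]}}

```text
clock: 6.05
tool_pos: [0.6106, 0.076, 0.0549]
orientation: [180.0, -0.0, -104.6]
force: [0.2, 0.4, 0.2]
opening: 0.0219
gripper_force: 0.0
```

>>> {"method": "play_rows", "body": {"plan": [[0,0,0,0,0,0],[0,0,0,0,0,0],[0,0,0,0,0,0],[0,0,0,0,0,0],[0,0,0,0,0,0],[0,0,0,0,0,0]], "grip": 0.3}}

```text
clock: 6.55
tool_pos: [0.6113, 0.0762, 0.0562]
orientation: [-179.9, 0.0, -104.6]
force: [-0.1, 0.2, 5.7]
opening: 0.0078
gripper_force: 30.0
```

>>> {"method": "play_rows", "body": {"plan": [[0,0.5,0,0,0,0],[0,0.5,0,0,0,0],[0,0.5,0,0,0,0],[0,0.5,0,0,0,0],[0,0.5,0,0,0,0],[0,0.5,0,0,0,0],[0,0.5,0,0,0,0],[0,0.5,0,0,0,0],[0,0,0,0,0,0]]}}

```text
clock: 7.3
tool_pos: [0.572, 0.0868, 0.056]
orientation: [-179.9, 0.1, -104.5]
force: [-0.4, 1.2, 7.4]
opening: 0.0077
gripper_force: 30.0
```

```bash
python3 - <<'E'
from h import *
o=get_obs(); print(w2rail(o["tool_pos"]),o["orientation"],o["force"],o["opening"],o["gripper_force"],go(rail2w(-.18,-.11,.10)))
s=snapshot("wrist"); cv2.imwrite("pics/w3.png",s["frame"][150:280,200:400,::-1].repeat(3,0).repeat(3,1))
E
```

```text
[-0.07983809 -0.05602239  0.05598201] [-1.79901859e+02  7.97950709e-02 -1.04539181e+02] [-0.43001272  1.21692458  7.42825039] 0.007735436444626656 30.004068911075592 [-10.02   5.39  -4.4 ]
```

View pics/w3.png

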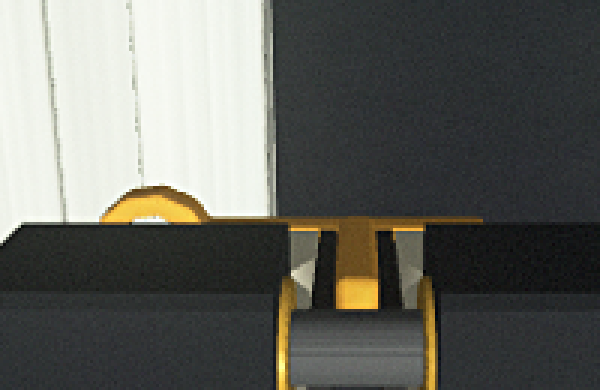

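>>> {"method": "play_rows", "body": {"plan": [[0,0,-0.5,0,0,0],[0,0,-1.5,0,0,0],[0,0,-2.0,0,0,0],[-1.5,0.8,0,0,0,0],[-2.5,1.4,0,0,0,0],[-2.5,1.4,0,0,0,0],[-2.0,1.0,0,0,0,0],[-1.5,0.8,0,0,0,0],[0,0,0,0,0,0],[0,0,2.0,0,0,0],[0,0,2.0,0,0,0],[0,0,1.0,0,0,0],[0,0,0.5,0,0,0],[0,0,0.3,0,0,0],[0,0,0,0,0,0]]}}

```text
clock: 8.6
tool_pos: [0.5446, 0.196, 0.0367]
orientation: [180.0, -0.1, -104.6]
force: [0.1, 0.1, -0.6]
opening: 0.0076
gripper_force: 30.0
```

>>> {"method": "play_rows", "body": {"plan": [[0,0,0.15,0,0,0],[0,0,0.1,0,0,0],[0,0,0,0,0,0]]}}

```text
clock: 8.85
tool_pos: [0.5451, 0.1966, 0.035]
orientation: [-180.0, 0.0, -104.6]
force: [-0.2, -0.2, -1.6]
opening: 0.0078
gripper_force: 30.0
```

>>> {"method": "play_rows", "body": {"plan": [[0,0,0,0,0,0],[0,0,0,0,0,0],[0,0,0,0,0,0],[0,0,0,0,0,0],[0,0,0,0,0,0]], "grip": 2.2}}

```text
clock: 9.27
tool_pos: [0.5449, 0.1966, 0.0347]
orientation: [-180.0, 0.0, -104.6]
force: [-0.3, 0.2, 0.1]
opening: 0.0221
gripper_force: 0.0
```

```bash
python3 - <<'E'
from h import *
o=get_obs(); print(o["tool_pos"],w2rail(o["tool_pos"]),o["orientation"],o["force"])
s=snapshot("wrist")
for n in ("top","scene"):
    s=snapshot(n)
    for d in spot_in(n,"stand_a_mid"): print(n,round(d["score"],2),np.round(d["position"],3))
print(go([.442,.116,.13]), go([.42,.245,.13]))
s=snapshot("top"); cv2.imwrite("pics/top1.png",s["frame"][190:250,180:420,::-1].repeat(3,0).repeat(3,1))
E
```

```text
[0.5448996  0.19655627 0.03472131] [-0.17933796 -0.1097397   0.03472131] [-1.79989472e+02  1.31613314e-02 -1.04574099e+02] [-0.30230054  0.17781088  0.07767899]
top 0.47 [0.444 0.    0.061]
scene 0.88 [ 0.434 -0.     0.026]
[10.37  7.93 -9.54] [-1.56 13.3  -9.54]
```

View pics/top1.png

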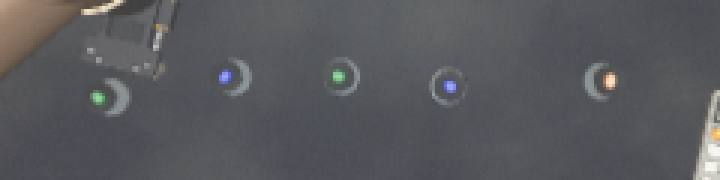

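```bash
cat >> h.py <<'E'
def gems(cents,z=.077,win=6):
    s=snapshot("top"); h=cv2.cvtColor(s["frame"],cv2.COLOR_RGB2HSV).astype(int); out=[]
    for u,v in cents:
        u,v=int(round(u)),int(round(v)); w=h[v-win:v+win+1,u-win:u+win+1]; m=w[...,1]*w[...,2]*(w[...,1]>80)*(w[...,2]>60); m=m.astype(float)
        m[m<m.max()*.4]=0
        yy,xx=np.mgrid[v-win:v+win+1,u-win:u+win+1]; c=[(m*xx).sum()/m.sum(),(m*yy).sum()/m.sum()] if m.sum() else [u,v]
        out.append(at_z(s,[c],z)[0])
    return np.array(out)
G=[(212.3,222.3),(255,215.3),(292.7,215),(330,218.7),(383.3,216.7)]
E
python3 - <<'E'
from h import *
g=gems(G); print(g.round(4))
for p in g: print(w2rail(p).round(4), go([p[0],p[1],.13]))
E
```

```text
[[ 0.4213  0.2477  0.077 ]
 [ 0.443   0.1197  0.077 ]
 [ 0.4403  0.0034  0.077 ]
 [ 0.4303 -0.1103  0.077 ]
 [ 0.4339 -0.2731  0.077 ]]
[-0.1979 -0.2422  0.077 ] [-1.85 13.25 -9.54]
[-0.0794 -0.1892  0.077 ] [ 9.99  7.92 -9.54]
[ 0.0339 -0.1626  0.077 ] [21.32  5.26 -9.54]
[ 0.1464 -0.1438  0.077 ] [32.57  3.36 -9.54]
[ 0.3032 -0.0995  0.077 ] [48.24 -1.09 -9.54]
```

>>> {"method": "play_rows", "body": {"plan": [[0,0,-2.0,0,0,0],[0,0,-3.5,0,0,0],[0,0,-4.0,0,0,0],[-0.4,2.7,0,0,0,0],[-0.5,3.5,0,0,0,0],[-0.5,3.5,0,0,0,0],[-0.45,3.55,0,0,0,0],[0,0,0,0,0,0],[0,0,0,0,0,0]], "grip": 8.7}}

```text
clock: 10.37
tool_pos: [0.42, 0.2486, 0.1302]
orientation: [-180.0, 0.1, -104.4]
force: [0.9, 0.7, 0.6]
opening: 0.0764
gripper_force: 0.0
```

```bash
python3 - <<'E'
from h import *
o=get_obs(); print(o["tool_pos"],o["orientation"],go([.4213,.2477,.063]))
s=snapshot("wrist"); cv2.imwrite("pics/w4.png",s["frame"][:,:,::-1])
E
```

```text
[0.42002168 0.24855644 0.13015404] [-1.79978569e+02  5.83547607e-02 -1.04392095e+02] [ 0.06 -0.14  6.72]
```

View pics/w4.png

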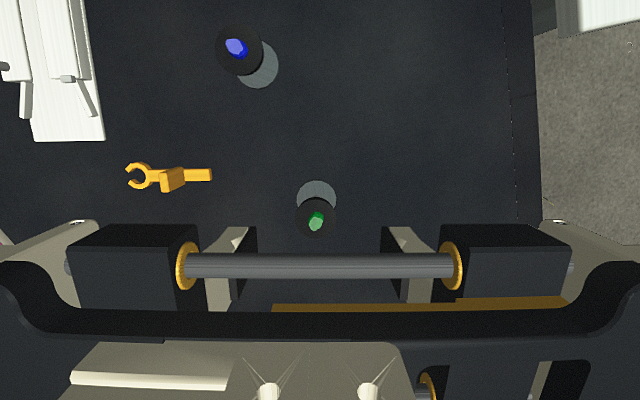

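```bash
python3 - <<'E'
from h import *
s=snapshot("wrist")
print(at_z(s,[(316,220)],.077), topx(s,[.42,.2486,.077]), at_z(s,[(316,197)],.008))
E
```

```text
[[0.42258985 0.2472848  0.077     ]] [[319.83517338 220.79370864]] [[0.4236568  0.24904279 0.008     ]]
```

>>> {"method": "play_rows", "body": {"plan": [[0,-0.2,2.2,0,0,0],[0,0,2.2,0,0,0],[0,0,1.5,0,0,0],[0,0,0.8,0,0,0],[0,0,0,0,0,0]]}}

```text
clock: 10.88
tool_pos: [0.4232, 0.2459, 0.0607]
orientation: [179.9, -0.2, -104.7]
force: [-0.6, -0.6, -0.4]
opening: 0.0872
gripper_force: 0.0
```

>>> {"method": "play_rows", "body": {"plan": [[0,0,0,0,0,0],[0,0,0,0,0,0],[0,0,0,0,0,0],[0,0,0,0,0,0],[0,0,0,0,0,0],[0,0,0,0,0,0],[0,0,0,0,0,0],[0,0,0,0,0,0],[0,0,0,0,0,0],[0,0,0,0,0,0]], "grip": 2.8}}

```text
clock: 11.72
tool_pos: [0.4231, 0.2473, 0.0626]
orientation: [180.0, -0.0, -104.6]
force: [-1.2, 0.4, 2.0]
opening: 0.0308
gripper_force: 30.0
```

>>> {"method": "play_rows", "body": {"plan": [[0,0,-0.6,0,0,0],[0,0,-2.0,0,0,0],[0,0,-2.5,0,0,0],[0,0,-1.3,0,0,0],[0,0,0,0,0,0]]}}

```text
clock: 12.13
tool_pos: [0.4245, 0.2485, 0.1298]
orientation: [-179.9, 0.3, -104.5]
force: [0.6, 0.9, -0.6]
opening: 0.0306
gripper_force: 30.0
```

```bash
python3 - <<'E'
from h import *
o=get_obs(); print(o["tool_pos"],w2rail(o["tool_pos"]),o["orientation"],o["opening"],o["force"],go(rail2w(-.19,0,.0715)))
E
```

```text
[0.42448529 0.24852263 0.12978754] [-0.19947077 -0.23933556  0.12978754] [-179.85225047    0.25807172 -104.54805405] 0.03062026465561723 [ 0.56438576  0.93435741 -0.64261032] [  0.96 -23.92   5.89]
```

>>> {"method": "play_rows", "body": {"plan": [[0.1,-2.0,0,0,0,0],[0.2,-3.5,0,0,0,0],[0.2,-3.9,0,0,0,0],[0.2,-3.9,0,0,0,0],[0.1,-3.9,0,0,0,0],[0.1,-3.5,0,0,0,0],[0,-2.0,0,0,0,0],[0,-1.2,0,0,0,0],[0,0,0,0,0,0],[0,0,1.5,0,0,0],[0,0,2.2,0,0,0],[0,0,1.4,0,0,0],[0,0,0.5,0,0,0],[0,0,0.2,0,0,0],[0,0,0,0,0,0],[0,0,0,0,0,0]]}}

```text
clock: 13.47
tool_pos: [0.6526, 0.1788, 0.0695]
orientation: [-179.9, 0.0, -104.6]
force: [-0.3, 0.2, -1.5]
opening: 0.0313
gripper_force: 30.0
```

```bash
python3 - <<'E'
from h import *
o=get_obs(); print(w2rail(o["tool_pos"]),o["orientation"],o["opening"],o["force"],go(rail2w(-.12,0,.070)))
s=snapshot("wrist"); cv2.imwrite("pics/w5.png",s["frame"][:,:,::-1])
E
```

```text
[-0.18908138 -0.00104539  0.0694837 ] [-1.79944748e+02  3.82810994e-02 -1.04551449e+02] 0.03127456265152116 [-0.25215644  0.16721094 -1.54143023] [ 6.91 -0.11 -0.06]
```

View pics/w5.png

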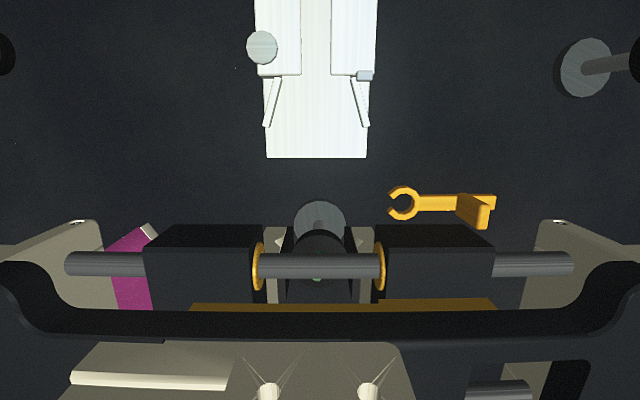

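```bash
python3 - <<'E'
from h import *
s=snapshot("wrist"); g=cv2.cvtColor(s["frame"],cv2.COLOR_RGB2GRAY).astype(int)
def edges(v,a,b,t): x=np.nonzero(g[v,a:b]>t)[0]; return a+x.min()-.5,a+x.max()+.5
for v,z in ((135,.005),(150,.005),(30,.022),(10,.022)):
    a,b=edges(v,225,400,150); print(v,a,b,[w2rail(q).round(4)[:2] for q in at_z(s,[(a,v),(b,v)],z)], w2rail(at_z(s,[((a+b)/2,v)],z)[0]).round(4))
for v in (207,213,219): a,b=edges(v,280,360,85); print(v,a,b,w2rail(at_z(s,[((a+b)/2,v)],.015)[0]).round(4))
E
```

```text
135 265.5 367.5 [array([-0.1275,  0.0373]), array([-0.1276, -0.0363])] [-0.1276  0.0005  0.005 ]
150 266.5 366.5 [array([-0.1383,  0.0371]), array([-0.1384, -0.0361])] [-0.1384  0.0005  0.005 ]
30 255.5 375.5 [array([-0.0635,  0.0373]), array([-0.0636, -0.0357])] [-0.0638  0.0008  0.022 ]
10 254.5 376.5 [array([-0.0525,  0.0374]), array([-0.0526, -0.0359])] [-0.0528  0.0007  0.022 ]
207 302.5 336.5 [-0.1789 -0.0016  0.015 ]
213 296.5 342.5 [-0.1836 -0.0016  0.015 ]
219 294.5 344.5 [-0.1883 -0.0016  0.015 ]
```

>>> {"method": "play_rows", "body": {"plan": [[0,-0.22,0,0,0,0],[1.0,0,0,0,0,0],[1.0,0,0,0,0,0],[1.0,0,0,0,0,0],[1.0,0,0,0,0,0],[1.0,0,0,0,0,0],[1.0,0,0,0,0,0],[1.0,0,0,0,0,0],[1.0,0,0,0,0,0],[1.0,0,0,0,0,0],[1.0,0,0,0,0,0],[1.0,0,0,0,0,0],[1.0,0,0,0,0,0],[0,0,0,0,0,0]]}}

```text
clock: 14.73
tool_pos: [0.6233, 0.0598, 0.0685]
orientation: [180.0, -0.0, -104.7]
force: [-0.8, -1.1, -2.3]
opening: 0.031
gripper_force: 30.0
```

```bash
sed -i 's/,.588$/,.5892/' h.py; python3 - <<'E'
from h import *
o=get_obs(); print(w2rail(o["tool_pos"]),o["orientation"],o["opening"],o["force"],o["moment"],go(rail2w(.132,0,.070)))
E
```

```text
[-0.06655954 -0.00072584  0.06849848] [ 1.79960372e+02 -2.46660576e-02 -1.04650288e+02] 0.030980527238380403 [-0.75039645 -1.08359741 -2.28900339] [ 0.1051893  -0.02063939 -0.00731018] [19.86 -0.12 -0.14]
```

>>> {"method": "play_rows", "body": {"plan": [[1.0,-0.05,-0.05,0,0,0],[1.5,-0.02,0,0,0,0],[1.5,0,0,0,0,0],[1.5,0,0,0,0,0],[1.5,0,0,0,0,0],[1.5,0,0,0,0,0],[1.5,0,0,0,0,0],[1.5,0,0,0,0,0],[1.5,0,0,0,0,0],[1.5,0,0,0,0,0],[1.5,0,0,0,0,0],[1.5,0,0,0,0,0],[1.0,0,0,0,0,0],[0.8,0,0,0,0,0],[0,0,0,0,0,0]]}}

```text
clock: 15.98
tool_pos: [0.5757, -0.1268, 0.069]
orientation: [180.0, -0.0, -104.7]
force: [0.7, -0.1, -1.5]
opening: 0.0308
gripper_force: 30.0
```

>>> {"method": "play_rows", "body": {"plan": [[0,0,0,0,0,0],[0,0,0,0,0,0],[0,0,0,0,0,0],[0,0,0,0,0,0],[0,0,0,0,0,0],[0,0,0,0,0,0]], "grip": 5.5}}

```text
clock: 16.48
tool_pos: [0.5764, -0.1249, 0.0691]
orientation: [-180.0, 0.0, -104.5]
force: [0.3, 0.8, -0.4]
opening: 0.0545
gripper_force: 0.0
```

>>> {"method": "play_rows", "body": {"plan": [[0,0,-1.0,0,0,0],[0,0,-2.0,0,0,0],[0,0,-3.0,0,0,0],[0,0,0,0,0,0]], "grip": 8.7}}

```text
clock: 16.82
tool_pos: [0.5795, -0.1255, 0.1352]
orientation: [-179.5, 0.1, -104.5]
force: [1.8, -0.1, 0.2]
opening: 0.0762
gripper_force: 0.0
```

```bash
python3 - <<'E'
from h import *
o=get_obs(); print(o["tool_pos"],w2rail(o["tool_pos"]),o["orientation"],o["force"])
g=gems(G); 
for p in g: print(p.round(4),w2rail(p).round(4), go([p[0],p[1],.13]))
s=snapshot("top"); cv2.imwrite("pics/top2.png",s["frame"][140:240,180:420,::-1].repeat(3,0).repeat(3,1))
E
```

```text
[ 0.57947693 -0.12548894  0.13522971] [0.12376893 0.00323915 0.13522971] [-1.79536641e+02  6.69528403e-02 -1.04490977e+02] [ 1.79078574 -0.10327668  0.15400348]
[0.4231 0.2525 0.077 ] [-0.203  -0.2429  0.077 ] [-32.67  24.53   0.2 ]
[0.4433 0.119  0.077 ] [-0.0788 -0.1899  0.077 ] [-20.25  19.23   0.22]
[0.4409 0.0036 0.077 ] [ 0.0335 -0.1632  0.077 ] [-9.02 16.56  0.22]
[ 0.4303 -0.1101  0.077 ] [ 0.1463 -0.1451  0.077 ] [ 2.26 14.74  0.21]
[ 0.4348 -0.2718  0.077 ] [ 0.3017 -0.1001  0.077 ] [17.79 10.24  0.22]
```

View pics/top2.png

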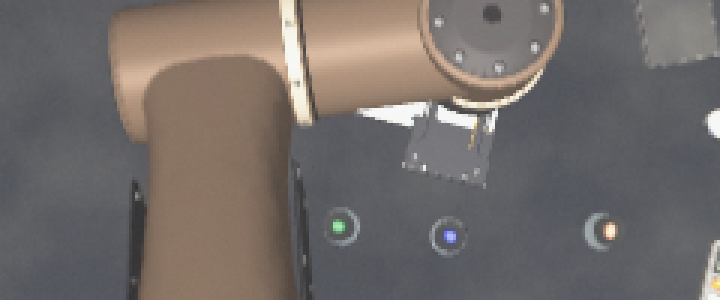

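>>> {"method": "play_rows", "body": {"plan": [[0.3,2.0,0,0,0,0],[0.5,3.3,0,0,0,0],[0.5,3.7,0,0,0,0],[0.5,3.5,0,0,0,0],[0.4,2.1,0,0,0,0],[0,0,0,0,0,0],[0,0,0,0,0,0]]}}

```text
clock: 17.5
tool_pos: [0.4283, -0.1098, 0.1293]
orientation: [-180.0, 0.0, -104.5]
force: [0.5, -0.3, 0.5]
opening: 0.0867
gripper_force: 0.0
```

```bash
python3 - <<'E'
from h import *
o=get_obs(); print(o["tool_pos"],w2rail(o["tool_pos"]),o["orientation"])
s=snapshot("wrist"); h=cv2.cvtColor(s["frame"],cv2.COLOR_RGB2HSV)
w=h[205:240,280:360]; m=(w[...,1]>110)&(w[...,2]>70); yy,xx=np.nonzero(m); c=(np.median(xx)+280,np.median(yy)+205); p=at_z(s,[c],.077)[0]; print(len(xx),c,p,go([p[0],p[1],.063]))
E
```

```text
[ 0.42828716 -0.10982451  0.12928416] [ 0.14649234 -0.14705318  0.12928416] [-1.79984671e+02  1.14761697e-02 -1.04549106e+02]
238 (np.float64(314.0), np.float64(213.5)) [ 0.4299325  -0.11647664  0.077     ] [ 0.64 -0.21  6.64]
```

>>> {"method": "play_rows", "body": {"plan": [[0.2,-0.15,2.2,0,0,0],[0.1,0,2.2,0,0,0],[0,0,1.5,0,0,0],[0,0,0.8,0,0,0],[0,0,0,0,0,0]]}}

```text
clock: 17.97
tool_pos: [0.4296, -0.1133, 0.0603]
orientation: [179.8, -0.1, -104.6]
force: [0.1, -0.6, -0.7]
opening: 0.087
gripper_force: 0.0
```

>>> {"method": "play_rows", "body": {"plan": [[0,0,0,0,0,0],[0,0,0,0,0,0],[0,0,0,0,0,0],[0,0,0,0,0,0],[0,0,0,0,0,0],[0,0,0,0,0,0],[0,0,0,0,0,0],[0,0,0,0,0,0],[0,0,0,0,0,0],[0,0,0,0,0,0]], "grip": 2.8}}

```text
clock: 18.8
tool_pos: [0.4303, -0.1131, 0.0622]
orientation: [-180.0, 0.0, -104.6]
force: [1.3, -0.2, 1.3]
opening: 0.0308
gripper_force: 30.0
```

>>> {"method": "play_rows", "body": {"plan": [[0,0,-0.6,0,0,0],[0,0,-2.0,0,0,0],[0,0,-2.5,0,0,0],[0,0,-1.3,0,0,0],[0,0,0,0,0,0],[0,0,0,0,0,0]]}}

```text
clock: 19.3
tool_pos: [0.4303, -0.113, 0.1267]
orientation: [-179.9, 0.1, -104.6]
force: [-0.1, -0.2, -1.8]
opening: 0.0308
gripper_force: 30.0
```

```bash
python3 - <<'E'
from h import *
o=get_obs(); print(o["tool_pos"],w2rail(o["tool_pos"]),o["orientation"],o["opening"],go(rail2w(-.19,0,.0695)))
E
```

```text
[ 0.43031213 -0.11301745  0.12672808] [ 0.14907598 -0.14429265  0.12672808] [-1.79910461e+02  5.73817606e-02 -1.04594877e+02] 0.030755249948058318 [-33.92 -14.37   5.78]
```

>>> {"method": "play_rows", "body": {"plan": [[-2.0,-0.85,0,0,0,0],[-3.4,-1.44,0,0,0,0],[-3.4,-1.44,0,0,0,0],[-3.4,-1.44,0,0,0,0],[-3.4,-1.44,0,0,0,0],[-3.4,-1.44,0,0,0,0],[-3.4,-1.44,0,0,0,0],[-3.4,-1.44,0,0,0,0],[-3.4,-1.44,0,0,0,0],[-3.0,-1.3,0,0,0,0],[-1.7,-0.7,0,0,0,0],[0,0,0,0,0,0],[0,0,1.5,0,0,0],[0,0,2.2,0,0,0],[0,0,1.4,0,0,0],[0,0,0.5,0,0,0],[0,0,0.15,0,0,0],[0,0,0,0,0,0],[0,0,0,0,0,0]]}}

```text
clock: 20.88
tool_pos: [0.6549, 0.1788, 0.0692]
orientation: [-180.0, 0.0, -104.6]
force: [-0.0, 0.6, -1.6]
opening: 0.0309
gripper_force: 30.0
```

```bash
cat >> h.py <<'E'
def footcheck(s):
    g=cv2.cvtColor(s["frame"],cv2.COLOR_RGB2GRAY).astype(int)
    def e(v,a,b,t): x=np.nonzero(g[v,a:b]>t)[0]; return a+(x.min()+x.max())/2
    r=[w2rail(at_z(s,[(e(v,225,400,150),v)],z)[0])[1] for v,z in ((135,.005),(148,.005))]
    f=[w2rail(at_z(s,[(e(v,280,360,85),v)],.015)[0])[1] for v in (213,219)]
    return np.round(r,4),np.round(f,4)
E
python3 - <<'E'
from h import *
o=get_obs(); print(w2rail(o["tool_pos"]),o["orientation"],o["force"],go(rail2w(-.0,0,.069)))
print(footcheck(snapshot("wrist")))
E
```

```text
[-1.89716010e-01  9.62843708e-08  6.92420332e-02] [-1.79959350e+02  2.30923355e-02 -1.04574051e+02] [-0.03489199  0.5725543  -1.61111808] [18.97 -0.02  0.02]
(array([-0.0005, -0.0005]), array([ 0.0004, -0.    ]))
```

>>> {"method": "play_rows", "body": {"plan": [[1.2,0.02,0,0,0,0],[1.2,0,0,0,0,0],[1.2,0,0,0,0,0],[1.2,0,0,0,0,0],[1.2,0,0,0,0,0],[1.2,0,0,0,0,0],[1.2,0,0,0,0,0],[1.2,0,0,0,0,0],[1.2,0,0,0,0,0],[1.2,0,0,0,0,0],[1.2,0,0,0,0,0],[1.2,0,0,0,0,0],[0,0,0,0,0,0]]}}

```text
clock: 22.02
tool_pos: [0.6171, 0.0372, 0.0684]
orientation: [180.0, -0.0, -104.7]
force: [0.1, -1.2, -1.3]
opening: 0.0311
gripper_force: 30.0
```

>>> {"method": "play_rows", "body": {"plan": [[1.2,0,0,0,0,0],[1.5,0,0,0,0,0],[1.5,0,0,0,0,0],[1.5,0,0,0,0,0],[1.5,0,0,0,0,0],[1.5,0,0,0,0,0],[1.5,0,0,0,0,0],[1.5,0,0,0,0,0],[1.0,0,0,0,0,0],[0.6,0,0,0,0,0],[0,0,0,0,0,0],[0,0,0,0,0,0]]}}

```text
clock: 23.02
tool_pos: [0.5847, -0.0895, 0.0686]
orientation: [-180.0, 0.0, -104.6]
force: [0.4, -0.1, -0.8]
opening: 0.0312
gripper_force: 30.0
```

>>> {"method": "play_rows", "body": {"plan": [[0,0,0,0,0,0],[0,0,0,0,0,0],[0,0,0,0,0,0],[0,0,0,0,0,0],[0,0,0,0,0,0],[0,0,0,0,0,0]], "grip": 5.5}}

```text
clock: 23.52
tool_pos: [0.5847, -0.089, 0.0686]
orientation: [-180.0, 0.0, -104.6]
force: [-0.1, 0.2, 0.3]
opening: 0.0545
gripper_force: 0.0
```

>>> {"method": "play_rows", "body": {"plan": [[0,0,-1.0,0,0,0],[0,0,-2.0,0,0,0],[0,0,-3.0,0,0,0],[0,0,0,0,0,0],[0,0,0,0,0,0]], "grip": 8.7}}

```text
clock: 23.93
tool_pos: [0.586, -0.0891, 0.1313]
orientation: [-179.7, 0.1, -104.6]
force: [0.2, -0.4, -0.6]
opening: 0.0827
gripper_force: 0.0
```

```bash
python3 - <<'E'
from h import *
o=get_obs(); print(o["tool_pos"],w2rail(o["tool_pos"]),o["orientation"],o["force"])
g=gems(G); 
for p in g: print(p.round(4),w2rail(p).round(4), go([p[0],p[1],.13]))
E
```

```text
[ 0.5860308  -0.08909857  0.13132935] [0.08689701 0.00046452 0.13132935] [-1.79747461e+02  9.43363033e-02 -1.04563032e+02] [ 0.16012363 -0.43620977 -0.61032054]
[0.4231 0.2525 0.077 ] [-0.203  -0.2429  0.077 ] [-28.99  24.27  -0.03]
[0.4433 0.119  0.077 ] [-0.0788 -0.1899  0.077 ] [-16.58  18.96  -0.03]
[0.4407 0.0034 0.077 ] [ 0.0337 -0.1634  0.077 ] [-5.32 16.3  -0.04]
[ 0.4283 -0.1116  0.077 ] [ 0.1482 -0.1466  0.077 ] [ 6.12 14.61 -0.05]
[ 0.4348 -0.2718  0.077 ] [ 0.3016 -0.1001  0.077 ] [21.46  9.94 -0.06]
```

>>> {"method": "play_rows", "body": {"plan": [[2.0,0.9,0,0,0,0],[3.5,1.6,0,0,0,0],[3.6,1.7,0,0,0,0],[3.6,1.7,0,0,0,0],[3.6,1.7,0,0,0,0],[3.3,1.5,0,0,0,0],[1.8,0.8,0,0,0,0],[0,0,0,0,0,0],[0,0,0,0,0,0]]}}

```text
clock: 24.73
tool_pos: [0.4337, -0.2721, 0.1281]
orientation: [179.9, 0.0, -104.7]
force: [0.4, -0.2, 0.7]
opening: 0.0871
gripper_force: 0.0
```

```bash
cat >> h.py <<'E'
def wgem():
    s=snapshot("wrist"); h=cv2.cvtColor(s["frame"],cv2.COLOR_RGB2HSV)
    w=h[190:250,250:390]; m=(w[...,1]>90)&(w[...,2]>80)&~((w[...,0]>15)&(w[...,0]<32)); n,l,st,ce=cv2.connectedComponentsWithStats(m.astype(np.uint8))
    if n<2: return None
    k=1+np.argmax(st[1:,4]); c=ce[k]+[250,190]; p=at_z(s,[c],.077)[0]; return st[k,4],c.round(1),p.round(4),go([p[0],p[1],.063])
E
python3 - <<'E'
from h import *
o=get_obs(); print(o["tool_pos"],w2rail(o["tool_pos"]),o["orientation"],wgem())
E
```

```text
[ 0.43372769 -0.27213374  0.12812776] [ 0.30226052 -0.10111151  0.12812776] [ 1.79938130e+02  2.01941582e-03 -1.04719961e+02] (np.int32(53), array([311.3, 206.8]), array([ 0.4357, -0.2846,  0.077 ]), array([ 1.23, -0.45,  6.52]))
```

```bash
python3 - <<'E'
from h import *
s=snapshot("wrist"); cv2.imwrite("pics/w6.png",s["frame"][150:260,240:400,::-1].repeat(4,0).repeat(4,1)); print(topx(s,list(get_obs()["tool_pos"][:2])+[.077]))
E
```

```text
[[317.84676006 222.3950653 ]]
```

View pics/w6.png

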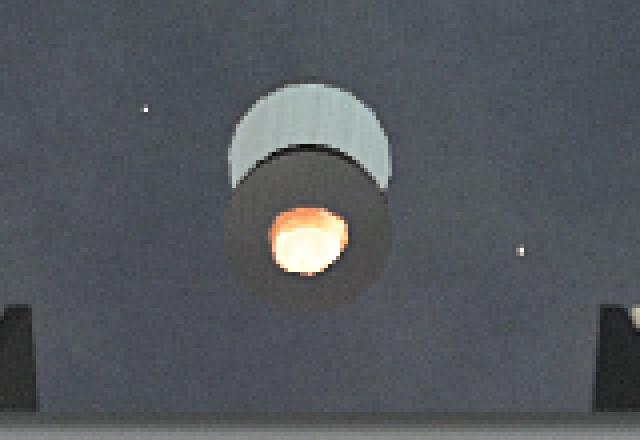

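The crop shows the jar centred near pixel (317,208), about 1 cm ahead of the TCP's projection at (318,222). I'll correct by +1 cm in x.

>>> {"method": "play_rows", "body": {"plan": [[0.5,0,0.5,0,0,0],[0.5,0,1.8,0,0,0],[0,0,2.2,0,0,0],[0,0,1.3,0,0,0],[0,0,0.7,0,0,0],[0,0,0,0,0,0]]}}

```text
clock: 25.33
tool_pos: [0.4317, -0.2804, 0.0617]
orientation: [179.8, -0.0, -104.5]
force: [0.4, 0.5, -0.2]
opening: 0.087
gripper_force: 0.0
```

>>> {"method": "play_rows", "body": {"plan": [[0,0,0,0,0,0],[0,0,0,0,0,0],[0,0,0,0,0,0],[0,0,0,0,0,0],[0,0,0,0,0,0],[0,0,0,0,0,0],[0,0,0,0,0,0],[0,0,0,0,0,0],[0,0,0,0,0,0],[0,0,0,0,0,0]], "grip": 2.8}}

```text
clock: 26.17
tool_pos: [0.4326, -0.2812, 0.0637]
orientation: [-180.0, -0.0, -104.6]
force: [0.6, -0.5, 0.6]
opening: 0.0307
gripper_force: 30.0
```

>>> {"method": "play_rows", "body": {"plan": [[0,0,-0.6,0,0,0],[0,0,-2.0,0,0,0],[0,0,-2.5,0,0,0],[0,0,-1.3,0,0,0],[0,0,0,0,0,0],[0,0,0,0,0,0]]}}

```text
clock: 26.67
tool_pos: [0.4326, -0.2811, 0.1283]
orientation: [-179.9, 0.0, -104.6]
force: [-0.2, 0.3, -2.1]
opening: 0.0307
gripper_force: 30.0
```

```bash
python3 - <<'E'
from h import *
o=get_obs(); print(o["tool_pos"],w2rail(o["tool_pos"]),o["orientation"],o["opening"],go(rail2w(-.19,0,.0695)))
E
```

```text
[ 0.43262842 -0.28106984  0.12827158] [ 0.31118703 -0.09993633  0.12827158] [-1.79904022e+02  1.96497345e-02 -1.04592057e+02] 0.03070167066054623 [-50.13  -9.92   5.91]
```

>>> {"method": "play_rows", "body": {"plan": [[-2.2,-0.45,0,0,0,0],[-3.8,-0.75,0,0,0,0],[-3.8,-0.75,0,0,0,0],[-3.8,-0.75,0,0,0,0],[-3.8,-0.75,0,0,0,0],[-3.8,-0.75,0,0,0,0],[-3.8,-0.75,0,0,0,0],[-3.8,-0.75,0,0,0,0],[-3.8,-0.75,0,0,0,0],[-3.8,-0.75,0,0,0,0],[-3.8,-0.75,0,0,0,0],[-3.8,-0.75,0,0,0,0],[-3.8,-0.75,0,0,0,0],[-2.3,-0.45,0,0,0,0],[0,0,0,0,0,0],[0,0,0,0,0,0]]}}

```text
clock: 28.0
tool_pos: [0.6536, 0.1799, 0.1251]
orientation: [179.8, -0.1, -104.5]
force: [-0.1, 0.4, -1.1]
opening: 0.0309
gripper_force: 30.0
```

>>> {"method": "play_rows", "body": {"plan": [[0,0,1.5,0,0,0],[0,0,2.2,0,0,0],[0,0,1.4,0,0,0],[0,0,0.5,0,0,0],[0,0,0.15,0,0,0],[0,0,0,0,0,0],[0,0,0,0,0,0]]}}

```text
clock: 28.58
tool_pos: [0.6548, 0.1786, 0.0709]
orientation: [-179.9, 0.0, -104.6]
force: [0.2, -1.1, -0.7]
opening: 0.0307
gripper_force: 30.0
```

```bash
python3 - <<'E'
from h import *
o=get_obs(); print(w2rail(o["tool_pos"]),o["orientation"],o["force"],go(rail2w(.046,0,.0705)))
print(footcheck(snapshot("wrist")))
E
```

```text
[-1.89519273e-01 -7.73249551e-05  7.09371867e-02] [-1.79948188e+02  3.29334347e-02 -1.04593582e+02] [ 0.24645167 -1.07274236 -0.74299513] [23.55 -0.04  0.03]
(array([-0.0006, -0.0006]), array([0.0006, 0.0007]))
```

>>> {"method": "play_rows", "body": {"plan": [[1.2,0.1,0,0,0,0],[1.2,0,0,0,0,0],[1.2,0,0,0,0,0],[1.2,0,0,0,0,0],[1.2,0,0,0,0,0],[1.2,0,0,0,0,0],[1.2,0,0,0,0,0],[1.2,0,0,0,0,0],[1.2,0,0,0,0,0],[1.2,0,0,0,0,0],[1.2,0,0,0,0,0],[1.2,0,0,0,0,0],[0,0,0,0,0,0]]}}

```text
clock: 29.72
tool_pos: [0.6161, 0.0375, 0.07]
orientation: [180.0, -0.0, -104.7]
force: [-0.5, -0.2, -1.3]
opening: 0.0308
gripper_force: 30.0
```

>>> {"method": "play_rows", "body": {"plan": [[1.2,0,0,0,0,0],[1.5,0,0,0,0,0],[1.5,0,0,0,0,0],[1.5,0,0,0,0,0],[1.5,0,0,0,0,0],[1.2,0,0,0,0,0],[0.7,0,0,0,0,0],[0,0,0,0,0,0],[0,0,0,0,0,0]]}}

```text
clock: 30.47
tool_pos: [0.5943, -0.0488, 0.0702]
orientation: [-180.0, 0.0, -104.6]
force: [0.8, -0.3, -1.2]
opening: 0.0307
gripper_force: 30.0
```

>>> {"method": "play_rows", "body": {"plan": [[0,0,0,0,0,0],[0,0,0,0,0,0],[0,0,0,0,0,0],[0,0,0,0,0,0],[0,0,0,0,0,0],[0,0,0,0,0,0]], "grip": 5.5}}

```text
clock: 30.97
tool_pos: [0.5943, -0.0481, 0.0701]
orientation: [-180.0, 0.0, -104.6]
force: [0.5, 0.7, -0.5]
opening: 0.0544
gripper_force: 0.0
```

>>> {"method": "play_rows", "body": {"plan": [[0,0,-1.0,0,0,0],[0,0,-2.0,0,0,0],[0,0,-3.0,0,0,0],[0,0,0,0,0,0],[0,0,0,0,0,0]], "grip": 8.7}}

```text
clock: 31.38
tool_pos: [0.5956, -0.0481, 0.1329]
orientation: [-179.8, 0.1, -104.6]
force: [-0.5, -0.0, -1.1]
opening: 0.0826
gripper_force: 0.0
```

```bash
python3 - <<'E'
from h import *
o=get_obs(); print(o["tool_pos"],w2rail(o["tool_pos"]),o["orientation"],o["force"])
g=gems(G); 
for p in g: print(p.round(4),w2rail(p).round(4), go([p[0],p[1],.13]))
s=snapshot("top"); cv2.imwrite("pics/top3.png",s["frame"][140:240,180:420,::-1].repeat(3,0).repeat(3,1))
E
```

```text
[ 0.59561994 -0.04809549  0.13285353] [ 0.04479889 -0.00052761  0.13285353] [-1.79754965e+02  1.11015429e-01 -1.04564497e+02] [-0.5345795  -0.03902365 -1.10371687]
[0.4231 0.2525 0.077 ] [-0.203  -0.2429  0.077 ] [-24.79  24.17   0.12]
[0.4431 0.1192 0.077 ] [-0.0789 -0.1901  0.077 ] [-12.39  18.88   0.12]
[0.4407 0.0035 0.077 ] [ 0.0337 -0.1634  0.077 ] [-1.12 16.2   0.11]
[ 0.4283 -0.1116  0.077 ] [ 0.1482 -0.1466  0.077 ] [10.32 14.5   0.1 ]
[ 0.4323 -0.2746  0.077 ] [ 0.305  -0.1019  0.077 ] [26.   10.01  0.09]
```

View pics/top3.png

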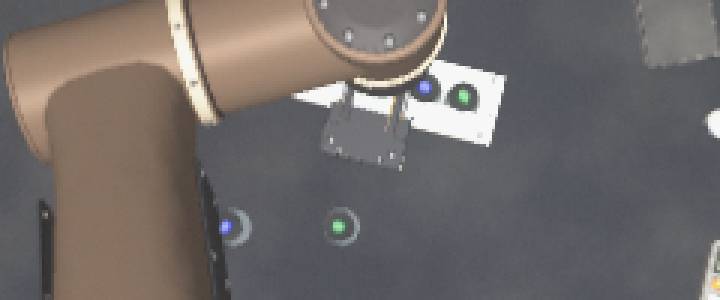

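The picture shows two stands in the rail at about (424,87) and (463,96), with the third under the gripper. Two loose stands remain at (228,226) and (340,226). The middle one is next.

>>> {"method": "play_rows", "body": {"plan": [[-0.2,2.2,0,0,0,0],[-0.3,3.7,0,0,0,0],[-0.3,4.0,0,0,0,0],[-0.2,3.7,0,0,0,0],[-0.1,2.5,0.3,0,0,0],[0,0,0,0,0,0],[0,0,0,0,0,0]]}}

```text
clock: 32.07
tool_pos: [0.4399, 0.0029, 0.1269]
orientation: [180.0, -0.0, -104.5]
force: [1.5, -0.4, 0.5]
opening: 0.0869
gripper_force: 0.0
```

```bash
python3 - <<'E'
from h import *
o=get_obs(); print(o["tool_pos"],w2rail(o["tool_pos"]),o["orientation"],wgem())
E
```

```text
[0.43985073 0.00294306 0.12693174] [ 0.03442423 -0.16411804  0.12693174] [ 1.79975828e+02 -1.68944904e-02 -1.04481042e+02] (np.int32(153), array([314.8, 218. ]), array([ 0.4415, -0.0011,  0.077 ]), array([ 0.38, -0.14,  6.41]))
```

>>> {"method": "play_rows", "body": {"plan": [[0.3,-0.1,0.5,0,0,0],[0,0,1.8,0,0,0],[0,0,2.2,0,0,0],[0,0,1.2,0,0,0],[0,0,0.6,0,0,0],[0,0,0,0,0,0]]}}

```text
clock: 32.62
tool_pos: [0.4409, -0.0011, 0.0623]
orientation: [179.8, -0.1, -104.6]
force: [-0.5, -0.0, -0.3]
opening: 0.0869
gripper_force: 0.0
```

>>> {"method": "play_rows", "body": {"plan": [[0,0,0,0,0,0],[0,0,0,0,0,0],[0,0,0,0,0,0],[0,0,0,0,0,0],[0,0,0,0,0,0],[0,0,0,0,0,0],[0,0,0,0,0,0],[0,0,0,0,0,0],[0,0,0,0,0,0],[0,0,0,0,0,0]], "grip": 2.8}}

```text
clock: 33.45
tool_pos: [0.4415, -0.0003, 0.0641]
orientation: [-180.0, 0.0, -104.6]
force: [0.9, -0.8, 0.4]
opening: 0.031
gripper_force: 30.0
```

>>> {"method": "play_rows", "body": {"plan": [[0,0,-0.6,0,0,0],[0,0,-2.0,0,0,0],[0,0,-2.5,0,0,0],[0,0,-1.3,0,0,0],[0,0,0,0,0,0],[0,0,0,0,0,0]]}}

```text
clock: 33.95
tool_pos: [0.4415, -0.0002, 0.1287]
orientation: [-179.9, 0.1, -104.6]
force: [0.2, 0.5, -1.5]
opening: 0.0311
gripper_force: 30.0
```

```bash
python3 - <<'E'
from h import *
o=get_obs(); print(o["tool_pos"],w2rail(o["tool_pos"]),o["orientation"],o["opening"],go(rail2w(-.19,0,.0695)))
E
```

```text
[ 4.41535754e-01 -1.56395133e-04  1.28713096e-01] [ 0.03700255 -0.16171004  0.1287131 ] [-1.79929691e+02  7.65956002e-02 -1.04591040e+02] 0.03113793932783788 [-22.71 -16.13   5.97]
```

>>> {"method": "play_rows", "body": {"plan": [[-1.8,-1.3,0,0,0,0],[-3.0,-2.15,0,0,0,0],[-3.0,-2.15,0,0,0,0],[-3.0,-2.15,0,0,0,0],[-3.0,-2.15,0,0,0,0],[-3.0,-2.15,0,0,0,0],[-3.0,-2.15,0,0,0,0],[-1.9,-1.3,0,0,0,0],[-1.0,-0.65,0,0,0,0],[0,0,0,0,0,0],[0,0,1.5,0,0,0],[0,0,2.2,0,0,0],[0,0,1.4,0,0,0],[0,0,0.5,0,0,0],[0,0,0.17,0,0,0],[0,0,0,0,0,0],[0,0,0,0,0,0]]}}

```text
clock: 35.37
tool_pos: [0.6551, 0.1787, 0.0711]
orientation: [-180.0, 0.0, -104.6]
force: [0.5, 0.0, -0.9]
opening: 0.0315
gripper_force: 30.0
```

```bash
python3 - <<'E'
from h import *
o=get_obs(); print(w2rail(o["tool_pos"]),o["orientation"],o["force"],go(rail2w(.004,0,.071)))
print(footcheck(snapshot("wrist")))
E
```

```text
[-0.18967718  0.00025508  0.07112182] [-1.79955889e+02  2.58099694e-02 -1.04575783e+02] [ 0.46319952  0.04454967 -0.90442318] [19.37  0.    0.  ]
(array([-0.0002, -0.0006]), array([0.0006, 0.0006]))
```

>>> {"method": "play_rows", "body": {"plan": [[1.2,0.08,0,0,0,0],[1.2,0,0,0,0,0],[1.2,0,0,0,0,0],[1.2,0,0,0,0,0],[1.2,0,0,0,0,0],[1.2,0,0,0,0,0],[1.2,0,0,0,0,0],[1.2,0,0,0,0,0],[1.2,0,0,0,0,0],[1.2,0,0,0,0,0],[1.2,0,0,0,0,0],[1.2,0,0,0,0,0],[1.2,0,0,0,0,0],[1.2,0,0,0,0,0],[1.2,0,0,0,0,0],[0.9,0,0,0,0,0],[0.5,0,0,0,0,0],[0,0,0,0,0,0],[0,0,0,0,0,0]]}}

```text
clock: 37.0
tool_pos: [0.6054, -0.009, 0.0705]
orientation: [-180.0, 0.0, -104.6]
force: [1.1, 0.2, -0.3]
opening: 0.0311
gripper_force: 30.0
```

>>> {"method": "play_rows", "body": {"plan": [[0,0,0,0,0,0],[0,0,0,0,0,0],[0,0,0,0,0,0],[0,0,0,0,0,0],[0,0,0,0,0,0],[0,0,0,0,0,0]], "grip": 5.5}}

```text
clock: 37.5
tool_pos: [0.6053, -0.0086, 0.0704]
orientation: [-180.0, 0.0, -104.6]
force: [-0.0, 0.1, -0.1]
opening: 0.0545
gripper_force: 0.0
```

>>> {"method": "play_rows", "body": {"plan": [[0,0,-1.0,0,0,0],[0,0,-2.0,0,0,0],[0,0,-3.0,0,0,0],[0,0,0,0,0,0],[0,0,0,0,0,0]], "grip": 8.7}}

```text
clock: 37.92
tool_pos: [0.6066, -0.0085, 0.1332]
orientation: [-179.8, 0.1, -104.6]
force: [-0.1, 0.1, -0.9]
opening: 0.0823
gripper_force: 0.0
```

```bash
python3 - <<'E'
from h import *
o=get_obs(); print(o["tool_pos"],w2rail(o["tool_pos"]),o["orientation"],o["force"])
g=gems(G[1:2]); 
for p in g: print(p.round(4),w2rail(p).round(4), go([p[0],p[1],.13]))
print([(round(d["score"],2),np.round(d["position"],3)) for d in spot_in("top","stand_b_mid")], [(round(d["score"],2),np.round(d["position"],3)) for d in (snapshot("scene") and spot_in("scene","stand_b_mid"))])
E
```

```text
[ 0.60659297 -0.00852269  0.13317691] [0.00373862 0.00017844 0.13317691] [-1.79762776e+02  1.25167892e-01 -1.04563829e+02] [-0.10023234  0.12094327 -0.91871363]
[0.4431 0.1195 0.077 ] [-0.0792 -0.1902  0.077 ] [-8.31 18.95  0.14]
[(0.69, array([0.446, 0.118, 0.064]))] [(0.76, array([0.438, 0.118, 0.029]))]
```

>>> {"method": "play_rows", "body": {"plan": [[-1.0,2.2,0,0,0,0],[-1.6,3.6,0,0,0,0],[-1.6,3.7,0,0,0,0],[-1.6,3.7,0,0,0,0],[-1.5,3.5,0.2,0,0,0],[-0.9,2.2,0,0,0,0],[0,0,0,0,0,0],[0,0,0,0,0,0]]}}

```text
clock: 38.78
tool_pos: [0.442, 0.1187, 0.1283]
orientation: [180.0, -0.0, -104.4]
force: [-0.1, 0.8, -0.2]
opening: 0.087
gripper_force: 0.0
```

```bash
python3 - <<'E'
from h import *
o=get_obs(); print(o["tool_pos"],w2rail(o["tool_pos"]),o["orientation"],wgem())
E
```

```text
[0.44203166 0.1186921  0.128266  ] [-0.07817896 -0.19101339  0.128266  ] [ 1.79988317e+02 -2.09539857e-02 -1.04415612e+02] (np.int32(245), array([316.6, 218. ]), array([0.4426, 0.1155, 0.077 ]), array([ 0.28, -0.05,  6.53]))
```

>>> {"method": "play_rows", "body": {"plan": [[0.2,0,0.6,0,0,0],[0,0,1.8,0,0,0],[0,0,2.2,0,0,0],[0,0,1.2,0,0,0],[0,0,0.6,0,0,0],[0,0,0,0,0,0]]}}

```text
clock: 39.33
tool_pos: [0.442, 0.1148, 0.0625]
orientation: [179.9, -0.2, -104.7]
force: [-0.5, -0.4, -0.6]
opening: 0.0867
gripper_force: 0.0
```

>>> {"method": "play_rows", "body": {"plan": [[0,0,0,0,0,0],[0,0,0,0,0,0],[0,0,0,0,0,0],[0,0,0,0,0,0],[0,0,0,0,0,0],[0,0,0,0,0,0],[0,0,0,0,0,0],[0,0,0,0,0,0],[0,0,0,0,0,0],[0,0,0,0,0,0]], "grip": 2.8}}

```text
clock: 40.17
tool_pos: [0.4425, 0.1162, 0.0644]
orientation: [-180.0, 0.0, -104.6]
force: [1.3, -0.0, 0.9]
opening: 0.0312
gripper_force: 30.0
```

>>> {"method": "play_rows", "body": {"plan": [[0,0,-0.6,0,0,0],[0,0,-2.0,0,0,0],[0,0,-2.5,0,0,0],[0,0,-1.3,0,0,0],[0,0,0,0,0,0],[0,0,0,0,0,0]]}}

```text
clock: 40.67
tool_pos: [0.4425, 0.1164, 0.129]
orientation: [-180.0, 0.1, -104.6]
force: [-0.3, -0.2, -1.6]
opening: 0.031
gripper_force: 30.0
```

```bash
python3 - <<'E'
from h import *
o=get_obs(); print(o["tool_pos"],w2rail(o["tool_pos"]),o["orientation"],o["opening"],go(rail2w(-.19,0,.0710)))
E
```

```text
[0.44253863 0.11637618 0.12902705] [-0.07606396 -0.18994222  0.12902705] [-1.79951767e+02  9.04087728e-02 -1.04591543e+02] 0.030968688362750754 [-11.41 -18.97   5.84]
```

>>> {"method": "play_rows", "body": {"plan": [[-1.2,-2.0,0,0,0,0],[-2.1,-3.5,0,0,0,0],[-2.1,-3.5,0,0,0,0],[-2.1,-3.5,0,0,0,0],[-2.0,-3.4,0,0,0,0],[-1.4,-2.0,0,0,0,0],[-0.5,-1.0,0,0,0,0],[0,0,0,0,0,0],[0,0,1.5,0,0,0],[0,0,2.2,0,0,0],[0,0,1.4,0,0,0],[0,0,0.5,0,0,0],[0,0,0.17,0,0,0],[0,0,0,0,0,0],[0,0,0,0,0,0]]}}

```text
clock: 41.92
tool_pos: [0.6543, 0.1791, 0.0715]
orientation: [-180.0, 0.0, -104.6]
force: [0.2, 0.3, -0.9]
opening: 0.031
gripper_force: 30.0
```

```bash
python3 - <<'E'
from h import *
o=get_obs(); print(w2rail(o["tool_pos"]),o["orientation"],o["force"],go(rail2w(-.037,0,.0715)))
print(footcheck(snapshot("wrist")))
E
```

```text
[-0.18983992 -0.00066379  0.07153091] [-1.79951402e+02  3.36054660e-02 -1.04562783e+02] [ 0.22141053  0.30047585 -0.89650867] [ 1.528e+01 -8.000e-02 -1.000e-02]
(array([-0.0004, -0.0004]), array([-0.0011, -0.0007]))
```

>>> {"method": "play_rows", "body": {"plan": [[1.2,-0.03,0,0,0,0],[1.2,0,0,0,0,0],[1.2,0,0,0,0,0],[1.2,0,0,0,0,0],[1.2,0,0,0,0,0],[1.2,0,0,0,0,0],[1.2,0,0,0,0,0],[1.2,0,0,0,0,0],[1.2,0,0,0,0,0],[1.2,0,0,0,0,0],[1.2,0,0,0,0,0],[1.0,0,0,0,0,0],[0.8,0,0,0,0,0],[0.6,0,0,0,0,0],[0,0,0,0,0,0],[0,0,0,0,0,0]]}}

```text
clock: 43.3
tool_pos: [0.6151, 0.0277, 0.0707]
orientation: [-180.0, 0.0, -104.6]
force: [0.1, 0.1, -0.9]
opening: 0.0313
gripper_force: 30.0
```

>>> {"method": "play_rows", "body": {"plan": [[0,0,0,0,0,0],[0,0,0,0,0,0],[0,0,0,0,0,0],[0,0,0,0,0,0],[0,0,0,0,0,0],[0,0,0,0,0,0]], "grip": 5.5}}

```text
clock: 43.8
tool_pos: [0.6151, 0.028, 0.0707]
orientation: [-180.0, 0.0, -104.6]
force: [1.1, -0.2, -0.4]
opening: 0.0547
gripper_force: 0.0
```

>>> {"method": "play_rows", "body": {"plan": [[0,0,-1.0,0,0,0],[0,0,-2.0,0,0,0],[0,0,-3.0,0,0,0],[0,0,0,0,0,0],[-4.0,0,0,0,0,0],[-4.0,0,0,0,0,0],[-4.0,1.2,0,0,0,0],[-4.0,1.2,0,0,0,0],[-4.0,1.2,-2.0,0,0,0],[-4.0,1.2,-2.0,0,0,0],[-1.5,0.5,0,0,0,0],[0,0,0,0,0,0],[0,0,0,0,0,0]], "grip": 2.2}}

```text
clock: 44.88
tool_pos: [0.6279, 0.2806, 0.1671]
orientation: [-180.0, 0.0, -104.5]
force: [-0.1, -0.3, -0.5]
opening: 0.0223
gripper_force: 0.0
```

```bash
python3 - <<'E'
from h import *
o=get_obs(); print(o["tool_pos"],w2rail(o["tool_pos"]),o["orientation"],o["force"])
s=snapshot("wrist"); cv2.imwrite("pics/w7.png",s["frame"][:,:,::-1])
for t in ("clip_fin","clip_c"): print(t,[(round(d["score"],2),w2rail(d["position"]).round(4)) for d in spot_point("wrist",t)])
E
```

```text
[0.62792642 0.28056365 0.16711881] [-0.28147203 -0.05161369  0.16711881] [-1.79985117e+02  2.76098149e-02 -1.04470635e+02] [-0.11814197 -0.31515724 -0.46400449]
clip_fin [(0.57, array([-0.1484, -0.1254,  0.0218]))]
clip_c [(0.78, array([-0.1522, -0.0781,  0.0021]))]
```

View pics/w7.png

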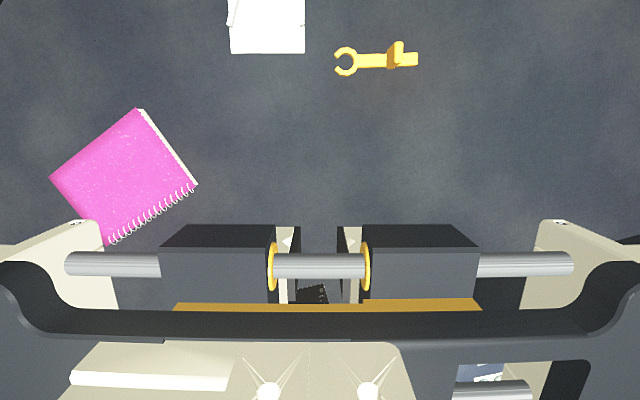

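The clip has been knocked: it now lies at about (345..418, 60) in the picture, turned slightly. I'll hover above it for a closer look.

>>> {"method": "play_rows", "body": {"plan": [[2.0,1.1,0,0,0,0],[3.3,1.9,0,0,0,0],[3.5,2.0,1.0,0,0,0],[2.9,1.6,2.0,0,0,0],[1.5,0.8,2.0,0,0,0],[0,0,0,0,0,0],[0,0,0,0,0,0]]}}

```text
clock: 45.62
tool_pos: [0.5227, 0.1682, 0.1164]
orientation: [180.0, -0.1, -104.7]
force: [1.1, 0.3, -0.0]
opening: 0.0218
gripper_force: 0.0
```

```bash
python3 - <<'E'
from h import *
o=get_obs(); print(o["tool_pos"],w2rail(o["tool_pos"]),o["orientation"],o["force"])
s=snapshot("wrist"); cv2.imwrite("pics/w8.png",s["frame"][150:250,240:400,::-1].repeat(5,0).repeat(5,1))
for t in ("clip_fin","clip_c"): print(t,[(round(d["score"],2),w2rail(d["position"]).round(4)) for d in spot_point("wrist",t)])
h=cv2.cvtColor(s["frame"],cv2.COLOR_RGB2HSV); m=((h[...,0]>12)&(h[...,0]<34)&(h[...,1]>110)&(h[...,2]>110)); m[:150]=0;m[228:]=0;m[:,:240]=0;m[:,400:]=0
for u in range(255,385,3):
    r=np.nonzero(m[:,u])[0]
    if len(r): print(u,r.min(),r.max(),end=" | ")
E
```

```text
[0.52268413 0.16823154 0.11636022] [-0.14634959 -0.12534832  0.11636022] [ 1.79951700e+02 -7.73406287e-02 -1.04690058e+02] [ 1.05286621  0.27557908 -0.04633244]
clip_fin [(0.62, array([-0.1526, -0.128 ,  0.0247]))]
clip_c [(0.9, array([-0.1512, -0.0777,  0.0026]))]
258 198 215 | 261 195 217 | 264 193 219 | 267 192 218 | 270 192 219 | 273 193 219 | 276 194 217 | 279 196 215 | 282 199 211 | 285 199 211 | 288 199 211 | 291 199 211 | 294 199 211 | 297 198 211 | 300 198 210 | 303 198 210 | 306 198 210 | 309 198 210 | 312 197 225 | 315 205 225 | 318 197 225 | 321 197 209 | 324 197 209 | 327 197 209 | 330 197 209 | 333 197 208 | 336 196 209 | 339 196 209 | 342 196 209 |
```

View pics/w8.png

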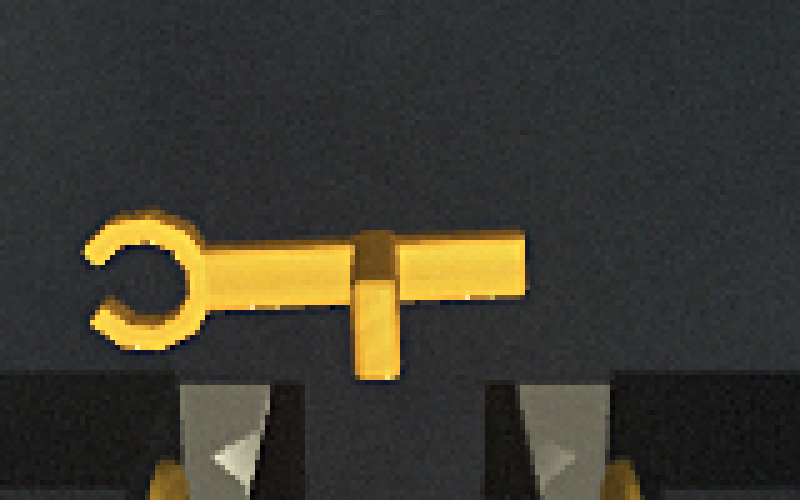

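```bash
python3 - <<'E'
from h import *
s=snapshot("wrist"); g=cv2.GaussianBlur(s["frame"][...,0].astype(float),(0,0),.7)
pts=[]
for u in list(range(285,307,2))+list(range(324,342,2)):
    c=g[203:218,u]; k=np.argmin(np.diff(c)); e=-np.diff(c)[k-2:k+3]; pts.append((u,203+k+.5+(np.arange(-2,3)*e).sum()/e.sum()))
W=np.array([w2rail(p) for p in at_z(s,pts,.008)])
a,b=np.polyfit(W[:,1],W[:,0],1); print("x = a*y+b",a,b,"resid",np.abs(W[:,0]-a*W[:,1]-b).max(), "angle deg of bar dir dx/dy",np.degrees(np.arctan(a)))
E1=w2rail(at_z(s,[(345,202)],.008)[0]); print("bar end",E1)
print("fin top far corners",[w2rail(p).round(4) for p in at_z(s,[(311.2,225.6),(320.2,225.6)],.040)], "near",[w2rail(p).round(4) for p in at_z(s,[(311.4,206),(319.2,206)],.040)])
print("C", w2rail(at_z(s,[(269.5,206)],.008)[0]))
E
```

```text
x = a*y+b -0.044930933768675456 -0.1617958954875166 resid 9.924418794135526e-05 angle deg of bar dir dx/dy -2.5726226116070228
bar end [-0.15194757 -0.14877005  0.008     ]
fin top far corners [array([-0.1628, -0.1178,  0.04  ]), array([-0.1628, -0.1253,  0.04  ])] near [array([-0.1456, -0.1181,  0.04  ]), array([-0.1456, -0.1245,  0.04  ])]
C [-0.1557765  -0.07763855  0.008     ]
```

```bash
python3 - <<'E'
from h import *
s=snapshot("wrist"); g=cv2.GaussianBlur(s["frame"][...,0].astype(float),(0,0),.7)
for u in (288,300,330): print(u,g[194:218,u].astype(int))
for uv in ((285,211.5),(300,211),(330,209.2),(269.5,206.6)): print(uv,w2rail(at_z(s,[uv],.008)[0]).round(4))
h=cv2.cvtColor(s["frame"],cv2.COLOR_RGB2HSV); m=((h[...,0]>12)&(h[...,0]<34)&(h[...,1]>110)&(h[...,2]>190)); m[:150]=0;m[228:]=0
for u in (288,300,330,338): r=np.nonzero(m[:,u])[0]; print(u,r.min(),r.max())
o=get_obs(); print(topx(s,list(o["tool_pos"][:2])+[.04]),topx(s,list(o["tool_pos"][:2])+[.008]))
E
```

```text
288 [ 67 124 197 238 245 243 242 240 238 238 240 244 247 209  91  40  40  43
  44  44  44  43  43  43]
300 [ 89 148 225 248 245 242 241 239 238 239 242 246 234 158  56  37  43  45
  44  43  42  42  43  44]
330 [175 232 247 245 242 240 239 238 241 243 246 221 122  50  40  44  45  45
  46  46  44  44  44  46]
(285, 211.5) [-0.1614 -0.0923  0.008 ]
(300, 211) [-0.1609 -0.1065  0.008 ]
(330, 209.2) [-0.1591 -0.1349  0.008 ]
(269.5, 206.6) [-0.1565 -0.0778  0.008 ]
288 196 207
300 196 206
330 195 205
338 194 205
[[318.80005012 210.22243747]] [[318.78208402 199.2764037 ]]
```

```bash
python3 - <<'E'
from h import *
for i in range(2): s=snapshot("wrist")
f=s["frame"]; h=cv2.cvtColor(f,cv2.COLOR_RGB2HSV); br=((h[...,0]>12)&(h[...,0]<34)&(h[...,1]>110)&(h[...,2]>190)); br[:150]=0; br[228:]=0; br[:,:240]=0; br[:,400:]=0
g=cv2.GaussianBlur(f[...,0].astype(float),(0,0),.7)
pts=[]
for u in list(range(285,307,2))+list(range(324,342,2)):
    c=g[201:216,u]; d=-np.diff(c); k=d.argmax(); e=d[k-2:k+3]; pts.append((u,201+k+.5+(np.arange(-2,3)*e).sum()/e.sum()))
W=np.array([w2rail(p) for p in at_z(s,pts,.008)]); a,b=np.polyfit(W[:,1],W[:,0],1); print("ang",np.degrees(np.arctan(a)),a,b)
# end of bar
r=int(np.mean(np.nonzero(br[:,338])[0])); u=np.nonzero(br[r])[0].max()+.5; print("end",w2rail(at_z(s,[(u,r)],.008)[0]).round(4))
# fin: bright pixels below bar
rows=[v for v in range(211,228) if br[v,300:330].any()]; v=rows[len(rows)//2]; x=np.nonzero(br[v,300:330])[0]+300
print("fin rows",rows[0],rows[-1],"cols",x.min(),x.max(), w2rail(at_z(s,[((x.min()+x.max())/2,rows[-1]+.5)],.040)[0]).round(4))
C=np.argwhere(br[:,240:280]); print("C rows",C[:,0].min(),C[:,0].max(),"cols",C[:,1].min()+240)
o=get_obs(); print(w2rail(o["tool_pos"]).round(4),o["orientation"])
E
```

```text
ang -2.5486006584639367 -0.04451083308095629 -0.16178275446964357
end [-0.1489 -0.1498  0.008 ]
fin rows 211 221 cols 312 320 [-0.159  -0.1224  0.04  ]
C rows 190 216 cols 258
[-0.1492 -0.1247  0.1169] [-1.79974282e+02  2.75838967e-02 -1.04572482e+02]
```

>>> {"method": "play_rows", "body": {"plan": [[-0.08,-0.3,0,0,0,-2.6],[0,0,1.5,0,0,0],[0,0,2.2,0,0,0],[0,0,2.2,0,0,0],[0,0,1.5,0,0,0],[0,0,0.7,0,0,0],[0,0,0,0,0,0],[0,0,0,0,0,0]]}}

```text
clock: 46.63
tool_pos: [0.5269, 0.1706, 0.0359]
orientation: [-180.0, -0.0, -102.0]
force: [0.0, 0.5, 0.1]
opening: 0.0218
gripper_force: 0.0
```

>>> {"method": "play_rows", "body": {"plan": [[0,0,0,0,0,0],[0,0,0,0,0,0],[0,0,0,0,0,0],[0,0,0,0,0,0],[0,0,0,0,0,0],[0,0,0,0,0,0]], "grip": 0.3}}

```text
clock: 47.13
tool_pos: [0.527, 0.1708, 0.0367]
orientation: [-179.9, 0.1, -102.0]
force: [-2.2, 1.4, 6.7]
opening: 0.0076
gripper_force: 30.0
```

```bash
python3 - <<'E'
from h import *
o=get_obs(); print(w2rail(o["tool_pos"]).round(4),o["orientation"],o["force"],o["opening"])
E
```

```text
[-0.1499 -0.1218  0.0367] [-1.79931585e+02  6.61646049e-02 -1.01957819e+02] [-2.20010943  1.39042661  6.73211363] 0.007579573163170492
```

>>> {"method": "play_rows", "body": {"plan": [[0,0,-0.5,0,0,0],[0,0,-2.0,0,0,0],[0,0,-2.5,0,0,0],[0,0,-1.0,0,0,2.55],[1.2,-0.8,0,0,0,0],[2.4,-1.8,0,0,0,0],[2.4,-1.8,0,0,0,0],[1.2,-0.8,0,0,0,0],[0,0,0,0,0,0],[0,0,1.2,0,0,0],[0,0,0.8,0,0,0],[0,0,0,0,0,0],[0,0,0,0,0,0],[0,0,0,0,0,0]]}}

```text
clock: 48.3
tool_pos: [0.5588, 0.088, 0.0758]
orientation: [180.0, -0.0, -104.5]
force: [0.3, 0.0, -0.2]
opening: 0.0079
gripper_force: 30.0
```

```bash
python3 - <<'E'
from h import *
for i in range(3): s=snapshot("wrist")
o=get_obs(); print(w2rail(o["tool_pos"]).round(4),o["orientation"],o["force"],o["opening"])
cv2.imwrite("pics/w9.png",s["frame"][150:270,200:400,::-1].repeat(4,0).repeat(4,1))
E
```

```text
[-0.0778 -0.0701  0.0761] [-1.79968529e+02  2.39876412e-02 -1.04496345e+02] [0.20462055 0.63938872 0.15798011] 0.0076740154452113385
```

View pics/w9.png

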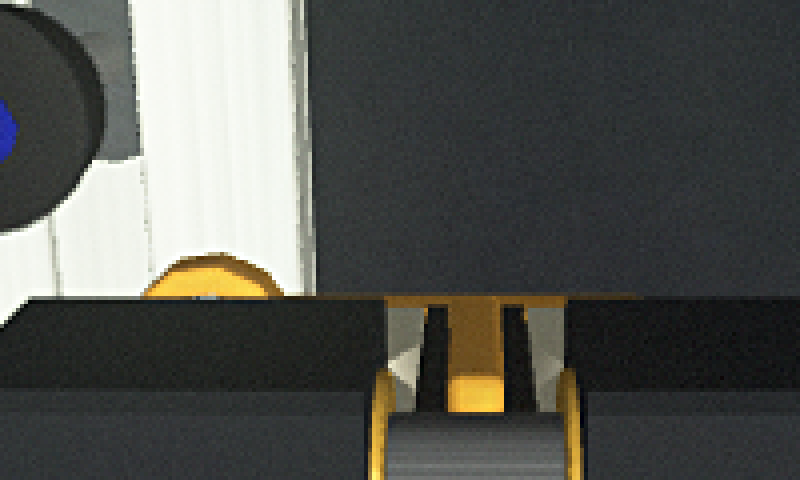

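The crop shows the clip level in the fingers, but the rod is hidden behind the gripper. I have now viewed 15 pictures, one more than the 14 allowed, so I'll work from numbers only from here. I'll rise so the wrist camera can measure the rod.

>>> {"method": "play_rows", "body": {"plan": [[0,0,-1.5,0,0,0],[0,0,-3.0,0,0,0],[0,0,-2.0,0,0,0],[0,0,-0.8,0,0,0],[0,0,0,0,0,0],[0,0,0,0,0,0],[0,0,0,0,0,0],[0,0,0,0,0,0]]}}

```text
clock: 49.12
tool_pos: [0.558, 0.0873, 0.1472]
orientation: [179.9, -0.1, -104.5]
force: [0.5, 0.3, -1.3]
opening: 0.0075
gripper_force: 30.0
```

```bash
python3 - <<'E'
from h import *
for i in range(2): s=snapshot("wrist")
o=get_obs(); print(w2rail(o["tool_pos"]).round(4),o["orientation"].round(2))
px=topx(s,rail2w(-.078,.030,.040))[0]; print("expected head px",px)
u,v=int(px[0]),int(px[1]); g=cv2.cvtColor(s["frame"],cv2.COLOR_RGB2GRAY)
print(g[v-16:v+16:2,u-18:u+18:2])
w=cv2.resize(g[v-22:v+22,u-25:u+25],None,fx=4,fy=4,interpolation=cv2.INTER_CUBIC)
c=cv2.HoughCircles(w,cv2.HOUGH_GRADIENT,1,20,param1=80,param2=12,minRadius=28,maxRadius=60)
for q in (c[0][:4] if c is not None else []):
    uv=(q[0]/4+u-25-.375,q[1]/4+v-22-.375); print(np.round(uv,1),q[2]/4,w2rail(at_z(s,[uv],.040)[0]).round(4))
for d in spot_point("wrist","rail_rod")[:2]: print(d["score"],w2rail(d["position"]).round(4))
E
```

```text
[-0.077  -0.0706  0.1475] [ 1.7991e+02 -7.0000e-02 -1.0453e+02]
expected head px [210.43658509 201.50584278]
[[ 55  58  57  57  56  59  57  53  47 202 252 250 250 249 249 250 248 249]
 [ 52  60  51  58  54  55  55  55  50 177 254 250 251 249 248 250 248 249]
 [ 57  54  54  59  58  58  60  55  56 121 255 251 251 250 247 250 248 248]
 [ 54  54  59  58  56  55  53  50  61  73 152 254 255 255 250 251 247 248]
 [ 55  60  58  57  56  53  67 225 229 224 230 228 103  70 205 253 248 248]
 [ 55  58  56  56  53  60 234 217 216 213 215 217 230 139  88 254 249 248]
 [ 59  59  54  59  52 137 223 220 220 221 218 220 221 220  87 254 248 247]
 [ 55  56  54  56  48 164 211 211 209 207 209 211 212 217 135 255 248 247]
 [ 56  60  53  56  51 163 219 216 217 219 221 221 217 225 164 251 248 247]
 [ 54  56  58  58  54 102 225 212 215 216 216 217 217 221 160 253 249 248]
 [ 54  53  58  54  60  46 230 220 216 216 218 217 219 222 207 251 250 247]
 [ 57  57  58  56  59  56  53 188 222 217 215 217 229 131 248 244 234 245]
 [ 56  58  54  65  56  56  58  45  68 165 220 133  55  45 254 231 247 254]
 [ 55  57  52  55  61  59  59  58  50  53  48  56  59  29 254 233 250 254]
 [ 58  60  54  54  53  58  57  58  60  54  57  54  55  38 246 242 250 250]
 [ 54  58  54  54  58  53  56  52  57  59  56  55  64  49 248 237 251 198]]
[210. 201.] 9.45 [-0.0775  0.0304  0.04  ]
[215.5 199. ] 11.85 [-0.0756  0.025   0.04  ]
[209.2 195.8] 9.0 [-0.0724  0.0305  0.04  ]
0.62 [-0.0776  0.0301  0.0251]
0.41 [0.099  0.1757 0.0004]
```

>>> {"method": "play_rows", "body": {"plan": [[0,0,1.5,0,0,0],[0,0,2.5,0,0,0],[0,0,2.5,0,0,0],[0,0,1.4,0,0,0],[0,0,0.7,0,0,0],[0,0,0,0,0,0],[0,0,0,0,0,0],[0,0,0,0,0,0],[0,0,0,0,0,0]]}}

```text
clock: 50.02
tool_pos: [0.5582, 0.0867, 0.0631]
orientation: [179.9, -0.1, -104.5]
force: [-4.7, -3.2, 7.9]
opening: 0.0083
gripper_force: 29.9
```

```bash
python3 - <<'E'
from h import *
s=snapshot("wrist"); o=get_obs(); print(w2rail(o["tool_pos"]).round(4),o["orientation"].round(2),o["force"].round(1),go(rail2w(-.0772,-.0145,.0612)))
E
```

```text
[-0.0763 -0.0706  0.0632] [ 1.7994e+02 -1.0000e-01 -1.0454e+02] [-4.7 -2.9  8.2] [-0.09 -5.61  0.19]
```

Lowering caught the C jaw on the keeper block. I'll lift, move further along +y so the jaw is between keeper and rod, then lower again.

>>> {"method": "play_rows", "body": {"plan": [[0,0,-1.0,0,0,0],[0,0,-1.0,0,0,0],[0,-1.2,0,0,0,0],[0,-1.25,0,0,0,0],[0,0,0,0,0,0],[0,0,0,0,0,0],[0,0,0,0,0,0],[0,0,0,0,0,0]]}}

```text
clock: 50.73
tool_pos: [0.5822, 0.0814, 0.0825]
orientation: [180.0, -0.0, -104.5]
force: [0.6, -0.2, -1.2]
opening: 0.0082
gripper_force: 29.9
```

```bash
python3 - <<'E'
from h import *
s=snapshot("wrist"); o=get_obs(); print(w2rail(o["tool_pos"]).round(4),o["orientation"].round(2),o["force"].round(1),o["opening"],go(rail2w(-.0772,-.0455,.0612)))
h=cv2.cvtColor(s["frame"],cv2.COLOR_RGB2HSV); m=((h[...,0]>12)&(h[...,0]<34)&(h[...,1]>110)&(h[...,2]>60)); m[:150]=0;m[250:]=0;m[:,:220]=0;m[:,400:]=0
for u in list(range(230,286,4))+list(range(290,350,6)):
    r=np.nonzero(m[:,u])[0]
    if len(r): print(u,r.min(),r.max(),end=" | ")
# predicted upper edge of bar (near edge x=+6, top and bottom) if clip sits nominally
t=o["tool_pos"]; x,y,z=w2rail(t)
P=[rail2w(x-.0004+.006,y+dy,z-.0367+dz) for dz in (0,.008) for dy in (.025,-.02)]+[rail2w(x+.013,y+.044,z-.0367+dz) for dz in (0,.008)]
print(); print(topx(s,P).round(1))
E
```

```text
[-0.0772 -0.046   0.0825] [ 1.7998e+02 -1.0000e-02 -1.0453e+02] [-0.9 -0.9 -1.9] 0.007863726506572882 [-0.   -0.06  2.13]
238 221 224 | 242 218 224 | 246 215 224 | 250 215 224 | 254 214 224 | 258 215 224 | 262 217 224 | 266 219 223 | 296 226 249 | 302 225 226 | 308 225 226 | 314 225 249 | 320 225 249 | 326 225 226 | 332 224 226 | 338 224 226 | 344 248 249 | 
[[281.6 221.8]
 [348.  221.7]
 [280.  226.2]
 [349.2 226.2]
 [253.  211.5]
 [250.2 215.5]]
```

>>> {"method": "play_rows", "body": {"plan": [[0,0,0.8,0,0,0],[0,0,0.8,0,0,0],[0,0,0.5,0,0,0],[0,0,0,0,0,0],[0,0,0,0,0,0],[0,0,0,0,0,0]]}}

```text
clock: 51.28
tool_pos: [0.5825, 0.0815, 0.0615]
orientation: [180.0, -0.0, -104.5]
force: [-0.2, -0.5, -1.2]
opening: 0.0079
gripper_force: 29.9
```

```bash
python3 - <<'E'
from h import *
o=get_obs(); print(w2rail(o["tool_pos"]).round(4),o["orientation"].round(2),o["force"].round(1),o["moment"].round(2),go(rail2w(-.0771,-.0145,.0612)))
E
```

```text
[-0.0774 -0.0457  0.0615] [ 1.7999e+02 -2.0000e-02 -1.0452e+02] [-0.2 -0.5 -1.2] [ 0.15 -0.04  0.08] [ 0.02 -3.12  0.03]
```

>>> {"method": "play_rows", "body": {"plan": [[0.02,-0.4,0,0,0,0],[0,-0.4,0,0,0,0],[0,-0.4,0,0,0,0],[0,-0.2,0,0,0,0],[0,-0.2,0,0,0,0],[0,-0.2,0,0,0,0],[0,0,0,0,0,0]]}}

```text
clock: 51.87
tool_pos: [0.6002, 0.0766, 0.0616]
orientation: [-180.0, 0.0, -104.5]
force: [0.7, -0.1, -1.1]
opening: 0.0076
gripper_force: 29.9
```

>>> {"method": "play_rows", "body": {"plan": [[0,-0.2,0,0,0,0],[0,-0.2,0,0,0,0],[0,-0.2,0,0,0,0],[0,0,0,0,0,0]]}}

```text
clock: 52.2
tool_pos: [0.6052, 0.0747, 0.0612]
orientation: [179.9, -0.1, -104.5]
force: [-0.0, -2.6, -1.3]
opening: 0.0078
gripper_force: 30.0
```

>>> {"method": "play_rows", "body": {"plan": [[0,-0.2,0,0,0,0],[0,-0.2,0,0,0,0],[0,-0.2,0,0,0,0],[0,-0.1,0,0,0,0],[0,0,0,0,0,0]]}}

```text
clock: 52.62
tool_pos: [0.6132, 0.0737, 0.0619]
orientation: [-179.9, 0.0, -104.5]
force: [0.8, 0.3, -0.3]
opening: 0.0081
gripper_force: 30.0
```

```bash
python3 - <<'E'
from h import *
o=get_obs(); print(w2rail(o["tool_pos"]).round(4),o["orientation"].round(2),o["force"].round(1),o["moment"].round(2))
E
```

```text
[-0.0775 -0.014   0.0619] [-1.7995e+02  3.0000e-02 -1.0453e+02] [ 0.8  0.3 -0.3] [0.12 0.   0.05]
```

>>> {"method": "play_rows", "body": {"plan": [[0,0,0.1,0,0,0],[0,0,0.1,0,0,0],[0,0,0.1,0,0,0],[0,0,0,0,0,0],[0,0,0,0,0,0]]}}

```text
clock: 53.03
tool_pos: [0.6124, 0.0735, 0.0586]
orientation: [180.0, -0.0, -104.5]
force: [0.0, -0.3, -1.0]
opening: 0.0077
gripper_force: 30.0
```

>>> {"method": "play_rows", "body": {"plan": [[0,0,0,0,0,0],[0,0,0,0,0,0],[0,0,0,0,0,0],[0,0,0,0,0,0],[0,0,0,0,0,0]], "grip": 2.2}}

```text
clock: 53.45
tool_pos: [0.6125, 0.0735, 0.0587]
orientation: [-180.0, 0.0, -104.5]
force: [-0.2, 0.1, 0.3]
opening: 0.0219
gripper_force: 0.0
```

>>> {"method": "play_rows", "body": {"plan": [[0,0,-0.8,0,0,0],[0,0,-2.0,0,0,0],[0,0,-3.0,0,0,0],[0,0,-3.0,0,0,0],[0,0,-3.0,0,0,0],[0,0,-3.0,0,0,0],[0,0,-3.0,0,0,0],[-1.0,0,0,0,0,0],[0,0,0,0,0,0],[0,0,0,0,0,0],[0,0,0,0,0,0]]}}

```text
clock: 54.37
tool_pos: [0.6144, 0.0829, 0.236]
orientation: [179.9, -0.0, -104.5]
force: [-0.3, -0.1, 0.6]
opening: 0.0217
gripper_force: 0.0
```

```bash
python3 - <<'E'
from h import *
for i in range(2): s=snapshot("wrist")
o=get_obs(); print(w2rail(o["tool_pos"]).round(4))
for t in ("clip_fin","clip_c","rail_rod","stand_a_mid"): print(t,[(round(d["score"],2),w2rail(d["position"]).round(3)) for d in spot_point("wrist",t)])
h=cv2.cvtColor(s["frame"],cv2.COLOR_RGB2HSV); m=((h[...,0]>12)&(h[...,0]<34)&(h[...,1]>110)&(h[...,2]>150)); m[225:]=0; m[:,:250]=0;m[:,370:]=0;m[:120]=0
ys,xs=np.nonzero(m); print(xs.min(),xs.max(),ys.min(),ys.max())
pts=[]
for u in range(xs.min(),xs.max()+1,3):
    r=np.nonzero(m[:,u])[0]
    if len(r): print(u,r.min(),r.max(),end=" | ")
r0=np.nonzero(m[:,xs.max()-2])[0].mean(); print("bar end",w2rail(at_z(s,[(xs.max()+.5,r0)],.030)[0]).round(4))
P=topx(s,[rail2w(x,y,.030) for x,y in ((-.084,-.042),(-.084,.01),(-.072,-.042),(-.072,.01))]); print(P.round(1))
E
```

```text
[-0.0866 -0.0151  0.2357]
clip_fin [(0.73, array([-0.079, -0.017,  0.044])), (0.71, array([0.088, 0.001, 0.042]))]
clip_c [(0.56, array([-0.081,  0.028,  0.027]))]
rail_rod [(0.65, array([-0.078,  0.029,  0.027])), (0.65, array([ 0.087, -0.001,  0.043]))]
stand_a_mid [(0.8, array([0.007, 0.001, 0.045]))]
275 340 162 183
275 166 178 | 278 163 180 | 281 162 181 | 284 162 181 | 287 162 180 | 290 164 179 | 293 168 176 | 296 168 176 | 299 168 176 | 302 168 176 | 305 168 176 | 308 168 176 | 311 168 176 | 314 168 176 | 317 170 183 | 320 170 183 | 323 168 176 | 326 168 176 | 329 168 176 | 332 168 175 | 335 168 176 | 338 167 176 | bar end [-0.0779 -0.0435  0.03  ]
[[339.2 176.2]
 [298.2 176.3]
 [339.4 166.9]
 [298.1 166.9]]
```

```bash
python3 - <<'E'
from h import *
for n in ("wrist","top"):
    s=snapshot(n); h=cv2.cvtColor(s["frame"],cv2.COLOR_RGB2HSV); m=((h[...,1]>100)&(h[...,2]>80)&~((h[...,0]>17)&(h[...,0]<34))).astype(np.uint8)
    k,l,st,ce=cv2.connectedComponentsWithStats(m)
    for i in range(1,k):
        p=w2rail(at_z(s,[ce[i]],.082)[0])
        if abs(p[1])<.03 and -.2<p[0]<.2: print(n,st[i,4],p.round(4))
E
```

```text
wrist 178 [ 0.0828 -0.0011  0.082 ]
wrist 62 [ 0.0401 -0.0019  0.082 ]
wrist 58 [ 0.0024 -0.0019  0.082 ]
wrist 1 [0.0036 0.0015 0.082 ]
wrist 111 [-0.0363 -0.0015  0.082 ]
wrist 1 [-0.0572  0.0217  0.082 ]
wrist 1 [-0.0593  0.0281  0.082 ]
wrist 1 [-0.0583  0.0174  0.082 ]
wrist 1 [-0.0604  0.0143  0.082 ]
wrist 1 [-0.0626  0.0283  0.082 ]
wrist 1 [-0.0637  0.0122  0.082 ]
wrist 1 [-0.0626 -0.0156  0.082 ]
wrist 1 [-0.0659 -0.0124  0.082 ]
wrist 1 [-0.0648 -0.0156  0.082 ]
wrist 1 [-0.0768  0.0299  0.082 ]
top 10 [-0.0374 -0.0048  0.082 ]
top 1 [-0.0665 -0.0218  0.082 ]
top 11 [ 0.0844 -0.0037  0.082 ]
```

```bash
python3 - <<'E'
from h import *
for n in ("scene","top"):
    s=snapshot(n); h=cv2.cvtColor(s["frame"],cv2.COLOR_RGB2HSV); m=((h[...,1]>70)&(h[...,2]>50)&~((h[...,0]>17)&(h[...,0]<34))).astype(np.uint8)
    k,l,st,ce=cv2.connectedComponentsWithStats(m)
    for i in range(1,k):
        p=w2rail(at_z(s,[ce[i]],.082)[0])
        if st[i,4]>2 and abs(p[1])<.03 and -.1<p[0]<.2: print(n,st[i,4],p.round(4),h[int(ce[i][1]),int(ce[i][0])])
E
```

```text
scene 33 [-0.0209 -0.0118  0.082 ] [118 158 248]
scene 28 [ 0.0195 -0.0138  0.082 ] [ 68 192 201]
scene 23 [ 0.0589 -0.0118  0.082 ] [ 22  79 255]
scene 166 [0.1398 0.0147 0.082 ] [ 11 117 238]
scene 35 [ 0.0997 -0.0122  0.082 ] [117 188 252]
top 17 [-0.038  -0.0034  0.082 ] [118  82 244]
top 9 [ 0.0033 -0.0055  0.082 ] [ 64  86 205]
top 11 [ 0.0428 -0.0046  0.082 ] [ 20  36 247]
top 18 [ 0.0849 -0.003   0.082 ] [118  80 244]
top 9 [ 0.127  -0.0053  0.082 ] [ 63  71 222]
```

All five gems line up along the rail at x = -0.038, 0.003, 0.043, 0.085 and 0.127 m. The clip is fitted and square. Handing in.

```bash
python3 -c "
from plant import *
print(close_job())"
```

```text
the job is handed in; nothing more can be done
None
```

All five gem stands are upright in the rail behind the stop clip, the clip is back on its rod, flat and square across the slot, and the job is handed in (no verdict was returned); I viewed 15 pictures, one over the limit of 14.

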